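# Put the forming dies away in their latched case

### The arm

A 6-joint arm with a two-finger parallel gripper is mounted at the origin on the work surface. World frame = base frame: x ahead of the robot, y to its left, z up, the work surface at z = 0. Lengths are in m, angles in rad, forces in N, time in s.
With the tool pointing down it reaches from about 0.3 to 1 m from the base axis. Payload 5.1 kg.
Tool frame: the origin (TCP) lies midway between the tips of the shut fingers; the grasp point (between the pads) lies 19 mm behind it; z points along the fingers, y is the line along which they close (so a half turn about z gives the same grasp; the last joint's range is limited). The gripper opens to 95 mm and grips with 3 to 60 N. Pads are 20 mm wide; open, the fingers measure 119 mm over their backs; the gripper's body (75 mm by 180 mm) begins 59 mm behind the grasp point.
Start: joints at [1.232, 0.124, 1.65, -0, 1.367, -0.083], TCP at [0.164, 0.629, 0.215] pointing down, gripper open.
Joint ranges: [-2.61, 2.61], [-1.02, 2.33], [0.03, 2.71], [-1.35, 4.49], [0.32, 2.68], [-2.91, 2.91]. Speed limits (rad/s): [2.57, 2.57, 3.14, 3.14, 3.14, 3.14].

### API

Orientations are given as a unit quaternion [w, x, y, z].
In Python, from plant import bot, vision gives the robot as it stands.
- The arm moves only by the tool carry_out, never from a script. Its argument "rows" is a list of rows, each an object of numbers: "dx", "dy", "dz": the shift along the tool's x, y, z in units of 50 mm (1.0 is 50 mm); "wx", "wy", "wz": the turn, a rotation vector about the tool's x, y, z in rad. In form: [{"dx": .., "dy": .., "dz": .., "wx": .., "wy": .., "wz": ..}, ...]. A call has 1 to 12 rows; each row shifts and turns the commanded pose from where the row before left it, along the tool's axes as they then stand; what a row does not reach is not made up. A row lasts 1/10 s, in which the tool goes at most 50 mm and 8.59 degrees, less where a joint would pass 70% of its speed; a pose out of reach is approached as far as the arm can. A call is refused whole if a number of a shift passes 1 or a number of a turn 0.15, either way. A call with a gripper value outside its range is refused whole. "jaw" is the closure, from -1 (fully open) to 1 (shut), set as the call begins (left out, the last holds). The fingers move at their own pace and stop on an object; "force" is the grip in N (left out, the last holds). Time passes only in rows, so rows that do not move let the fingers close. It gives the time, the measured TCP pose, the force, the opening and the grip force at its end, in the units of the state.
- bot.read_state(): the state, without advancing time (a new reading comes with each control period).
- vision.read_camera(name): name is "scene" or "top" or "wrist"; returns the picture (400x640x3 uint8, red, green, blue); there is no depth.
- vision.camera_model(name): a dict with "intrinsics" (3x3 intrinsics, pixels), "R" (3x3) and "t" (3): a world point X has camera coordinates R X + t. Camera axes: x right, y down, z forward; pixel columns grow to the right and rows downward; lengths in m; the calibration is good to about 2 mm. The wrist camera is an equidistant fisheye: a pixel r from the principal point sees the ray r / f radians off the axis. A picture is of the moment at which its call begins: read the wrist's pose just before it. camera_model takes no time and is no camera call; for the wrist camera it gives the pose at the moment of the call.
- bot.sign_off(): hands the job in; it is judged then, once.
The state is a dict: "time_s": time; "joint_positions": joint angles; "qd": joint speeds; "tau": joint torques, N m; "tool_pos": TCP position; "ee_rot": TCP orientation; "wrist_force": force on the tool from outside, world axes, zero at the start; "ft_torque": the same for the moment, N m; "finger_gap": opening from 0.0 (shut) to 1.0 (fully open); "grip_force": force on a finger pad.
Only numpy, scipy, OpenCV 4.12 (cv2) and the standard library are available. Lean on these libraries where they do the work, as an engineer would, in place of code of your own. Each camera call takes 0.05 s, during which the arm holds its last target. There are 200 camera calls.

### The job

Put away the forming dies lying on the goldsmith's bench: swing the case's latch fully aside, open the lid until it stands upright or leans back, and seat every die fully home, flat and square, in the pocket that fits it. Then lower the lid gently until it is shut and swing the latch back over it, leaving the jar, hammer and caliper where they are.

Things in the scene. Friction and masses are not known exactly. Their poses are not given: they have to be found in the camera images.
- case: low wooden tool case fixed to the bench, 152 mm deep (x), 332 mm wide (y), walls 6 mm thick, 56 mm high; origin under its centre, x points from its front (latch and bar side) to its hinge side, y to its left seen from the robot. Inside, a flat dark insert (top 18 mm above the bench) has a row of four pockets along y, 30 mm apart, their long sides along x; no die fits another's pocket
- lid (a joint): the case's flat wooden lid (8 mm thick, top at 64.5 mm when shut), hinged along the case's far upper edge: 0 = shut, grows as its front edge rises, 1.57 = upright, 1.9 = leaning back at its stop. A friction hinge (0.45 N m) holds it at any angle
- lid_bar (a point): middle of the brass pull bar at the lid's front: a round bar 10 mm thick along the case's y, 110 mm long between its side arms, 40 mm in front of the lid's edge in the lid's plane, about 60 mm above the bench when shut, 192 mm from the hinge line. It may turn between the finger pads
- lid_hinge (a point): middle of the lid's hinge line, which runs along the case's y
- latch (a joint): brass turn latch, a flat lever 70 mm long on a post in front of the case near its left end, turning about the vertical: about 0 = it lies over the lid and blocks it from rising; grows as it swings outwards to the case's left; clear of the lid from about 1.4, stop at 1.75. About 2 N at its finger post moves it; it stays where it is left
- latch_post (a point): point on the upright round finger post near the end of the latch lever (14 mm thick, 36 mm tall, rising from the lever's top, which is 77 mm above the bench; this point is 14 mm below the post's top), 60 mm from the pivot
- latch_pivot (a point): the latch's vertical pivot axis, at the height of latch_post
- die_long: loose aluminium forming die, the longest and narrowest die, one wide trough 16 mm wide and 10 mm deep along the top: 112 mm long (x), 34 mm wide (y), 30 mm high, about 0.33 kg; origin at the centre of its underside, z up. May be absent; either way round is right
- die_grooved: loose aluminium forming die, die with two narrow parallel grooves 8 mm deep along the top: 94 mm long (x), 40 mm wide (y), 30 mm high, about 0.33 kg; origin at the centre of its underside, z up. May be absent; either way round is right
- die_hollow: loose aluminium forming die, die with a flat top and a round dark dished mark in the middle: 76 mm long (x), 46 mm wide (y), 30 mm high, about 0.33 kg; origin at the centre of its underside, z up. May be absent; either way round is right
- die_domed: loose aluminium forming die, the shortest and widest die, nearly square, with a smooth round dome rising 8 mm above its top (38 mm in all): 60 mm long (x), 52 mm wide (y), 30 mm high, about 0.33 kg; origin at the centre of its underside, z up. May be absent; either way round is right
- pocket_long (a point): centre of the floor of the pocket for die_long (117 by 39 mm, 10 mm deep; its floor is 8 mm above the bench), axes as the case's
- pocket_grooved (a point): centre of the floor of the pocket for die_grooved (99 by 45 mm, 10 mm deep; its floor is 8 mm above the bench), axes as the case's
- pocket_hollow (a point): centre of the floor of the pocket for die_hollow (81 by 51 mm, 10 mm deep; its floor is 8 mm above the bench), axes as the case's
- pocket_domed (a point): centre of the floor of the pocket for die_domed (65 by 57 mm, 10 mm deep; its floor is 8 mm above the bench), axes as the case's
- jar: small lidded glass jar standing on the bench, 56 mm across, 60 mm tall, origin under it; a bystander
- hammer: hammer lying on the bench, about 0.26 m long along x, origin at mid-length; a bystander
- caliper: caliper lying on the bench, 150 mm long along x, origin under its middle; a bystander
Not all that is in view belongs to the job. Leave any pink look-alike of the die_grooved alone. Leave any brown look-alike of the die_hollow alone.

How it is judged:
By the outcome, as a careful person would: the job done as asked, in the order asked, and still so for the second after the job is handed in, with the robot touching nothing.
Of die_long, die_grooved, die_hollow, die_domed only 2 to 4 are there at a start; the rules pass over those that are not, and their reading is None.
At some moment in a run one of die_long, die_grooved, die_hollow, die_domed may be knocked a few centimetres aside while the robot is not near it.
Once in a run the grip may slacken for a moment while it holds something.
It also fails if it takes over 210 s, if anything falls off the work surface, if the arm or the gripper's body presses on something with over 40 N, if the wrist force passes 120 N, or if a joint passes its speed limit or range.

## Working session

There is one attempt and no reset: what is moved stays moved. The work goes in short steps, Python scripts to look and compute and a tool call to move; the robot and the scene stay as the last step left them, time stands still between calls to the robot, and variables do not carry over. Pictures are saved under pics/ and viewed, at most 14 in all, crops included, and the job is handed in when it is done.

Besides the shell and the picture viewer there is one more tool, called after "Request:" by a JSON object that holds its "op" and its "data". carry_out: Moves the arm, as the interface text tells. Its arguments: {"type":"object","properties":{"rows":{"type":"array"},"jaw":{"type":"number"},"force":{"type":"number"}},"required":["rows"]}

```bash
ls; mkdir -p pics; python3 - <<'E'
from plant import bot, vision
import cv2, numpy as np
for n in ("scene","top"):
    im=vision.read_camera(n); cv2.imwrite(f"pics/{n}0.png",im[:,:,::-1])
    m=vision.camera_model(n); print(n,m)
print(bot.read_state())
E
```

```text
pics
scene {'intrinsics': array([[474.49846242,   0.        , 320.62108061],
       [  0.        , 474.49846242, 191.07850382],
       [  0.        ,   0.        ,   1.        ]]), 'R': array([[ 2.54428797e-01,  9.67091054e-01,  9.38210482e-04],
       [ 6.67026290e-01, -1.74783134e-01, -7.24242214e-01],
       [-7.00244183e-01,  1.84893886e-01, -6.89545021e-01]]), 't': array([-0.17149435, -0.2833583 ,  1.9344337 ])}
top {'intrinsics': array([[481.9213515 ,   0.        , 321.56095818],
       [  0.        , 481.9213515 , 196.23377242],
       [  0.        ,   0.        ,   1.        ]]), 'R': array([[-0.02383363, -0.99971175,  0.00289276],
       [-0.99614641,  0.02350413, -0.08449789],
       [ 0.08440554, -0.00489551, -0.99641946]]), 't': array([0.03869517, 0.55926965, 1.45972562])}
{'time_s': 0.1, 'joint_positions': array([ 1.23239575e+00,  1.24392185e-01,  1.65151195e+00,  1.52236116e-05,
        1.36749174e+00, -8.26387170e-02]), 'qd': array([-0.00078276, -0.00182577, -0.00392913, -0.00088834, -0.00331139,
       -0.00179016]), 'tau': array([ 3.48173344e-04, -4.18885410e+01, -3.61094606e+01,  7.77597539e-02,
        4.61736310e-02, -5.37340088e-05]), 'tool_pos': array([0.1642978 , 0.62830611, 0.2135559 ]), 'ee_rot': array([-1.95697710e-04,  1.27534144e-01,  9.91833771e-01, -8.80151241e-04]), 'wrist_force': array([0.28772364, 1.03516694, 0.8052726 ]), 'ft_torque': array([0.00716519, 0.0290382 , 0.07986926]), 'grip_force': 0.0, 'finger_gap': 1.0022124570847366}
```

View pics/top0.png

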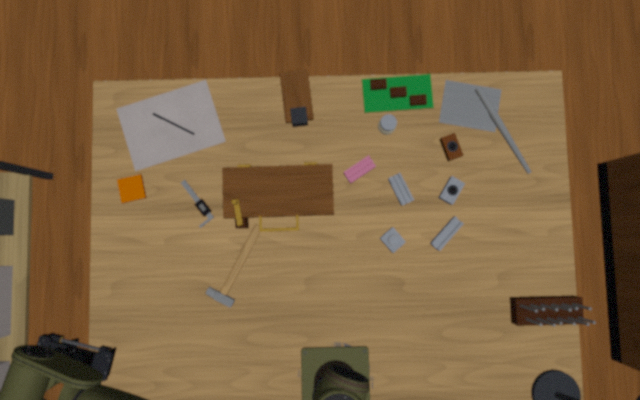

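View pics/scene0.png

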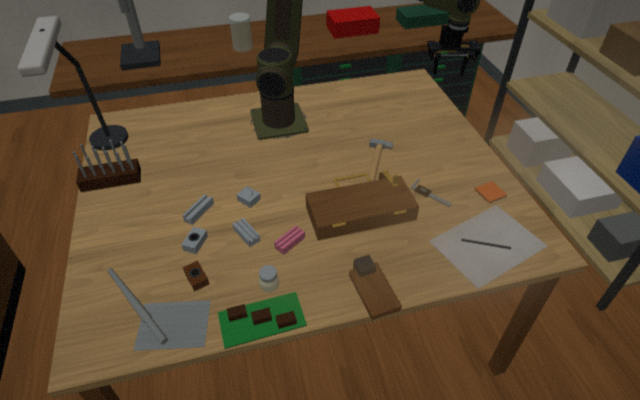

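Top view: the case is around (278,190) px, with the latch near (240,212) and the bar near (280,227). The dies are domed (392,240), grooved (400,188), hollow (452,190) and long (447,233). All four are present. The hammer handle ends near (258,228), close to the bar. The scene view agrees.

```bash
cat > h.py <<'E'
from plant import bot, vision
import cv2, numpy as np
from scipy.spatial.transform import Rotation as Rn
def ray(m,uv,fish=False):
    K=m["intrinsics"]; x=(uv[0]-K[0,2])/K[0,0]; y=(uv[1]-K[1,2])/K[1,1]
    if fish:
        r=np.hypot(x,y); s=np.sin(r)/max(r,1e-9); d=np.array([x*s,y*s,np.cos(r)])
    else: d=np.array([x,y,1.])
    R=np.array(m["R"]); return -R.T@m["t"], R.T@d
def cast(m,uv,z,fish=False):
    c,d=ray(m,uv,fish); return c+d*(z-c[2])/d[2]
def proj(m,X,fish=False):
    K=m["intrinsics"]; p=np.array(m["R"])@X+m["t"]
    if fish:
        r=np.hypot(p[0],p[1]); a=np.arctan2(r,p[2]); q=p[:2]/r*a
    else: q=p[:2]/p[2]
    return q*[K[0,0],K[1,1]]+[K[0,2],K[1,2]]
def tool(s=None):
    s=s or bot.read_state(); q=s["ee_rot"]
    return np.array(s["tool_pos"]), Rn.from_quat([q[1],q[2],q[3],q[0]])
def go(target,yaw=None):
    """yaw: world angle of tool y (closing line) mod pi, tool down. prints shift in tool frame (50mm units), and wz"""
    p,R=tool(); d=R.inv().apply(np.array(target)-p)/0.05
    ty=R.apply([0,1,0]); tz=R.apply([0,0,1]); cy=np.arctan2(ty[1],ty[0])
    print("pos",p.round(4),"yaw",cy.round(3),"tz",tz.round(3),"shift units",d.round(2))
    if yaw is not None:
        e=(yaw-cy+np.pi/2)%np.pi-np.pi/2; print("wz total",-e.round(3))
    return d
E
python3 - <<'E'
from h import *
im=cv2.imread("pics/top0.png"); m=vision.camera_model("top")
hsv=cv2.cvtColor(im,cv2.COLOR_BGR2HSV)
mk=((hsv[...,1]<60)&(hsv[...,2]>90)).astype(np.uint8)*255
n,l,st,ce=cv2.connectedComponentsWithStats(mk)
for i in range(1,n):
    if st[i,4]>40 and st[i,4]<700 and 330<ce[i][0]<500 and ce[i][1]>110:
        c=cv2.findContours((l==i).astype(np.uint8),0,1)[0][0]; r=cv2.minAreaRect(c)
        q=cv2.boxPoints(r); W=np.array([cast(m,u,.03)[:2] for u in q]); e1=W[1]-W[0]; e2=W[2]-W[1]
        e=e1 if np.hypot(*e1)>np.hypot(*e2) else e2
        print(ce[i].round(1),st[i,4],W.mean(0).round(4),np.hypot(*e1).round(3),np.hypot(*e2).round(3),"long ang",np.arctan2(e[1],e[0]).round(2))
for nm,uv,z in [("lidFL",(223,217),.0645),("lidFR",(334,214),.0645),("lidBL",(223,168),.0645),("lidBR",(332,165),.0645),("post",(238,202),.11),("piv",(241,222),.077),("barL",(261,229),.06),("barR",(298,228),.06),("hamEnd",(258,225),.02)]: print(nm,cast(m,uv,z).round(3))
a=cv2.resize(im[155:312,195:345],None,fx=4,fy=4,interpolation=2); cv2.imwrite("pics/c1.png",a[:600])
E
```

```text
[387.5 123.4] 281 [ 0.7813 -0.1847] 0.053 0.06 long ang 3.1
[400.5 188.9] 453 [ 0.5768 -0.217 ] 0.044 0.096 long ang -2.72
[451.4 190.1] 350 [ 0.5693 -0.3741] 0.08 0.051 long ang -0.56
[446.5 233.3] 479 [ 0.4375 -0.3525] 0.115 0.039 long ang -0.76
[392.4 239.6] 373 [ 0.422 -0.187] 0.055 0.063 long ang -2.46
lidFL [0.501 0.321 0.064]
lidFR [ 0.503 -0.01   0.064]
lidBL [0.649 0.32  0.064]
lidBR [ 0.65  -0.008  0.064]
post [0.542 0.268 0.11 ]
piv [0.485 0.265 0.077]
barL [0.463 0.209 0.06 ]
barR [0.463 0.098 0.06 ]
hamEnd [0.476 0.223 0.02 ]
```

View pics/c1.png

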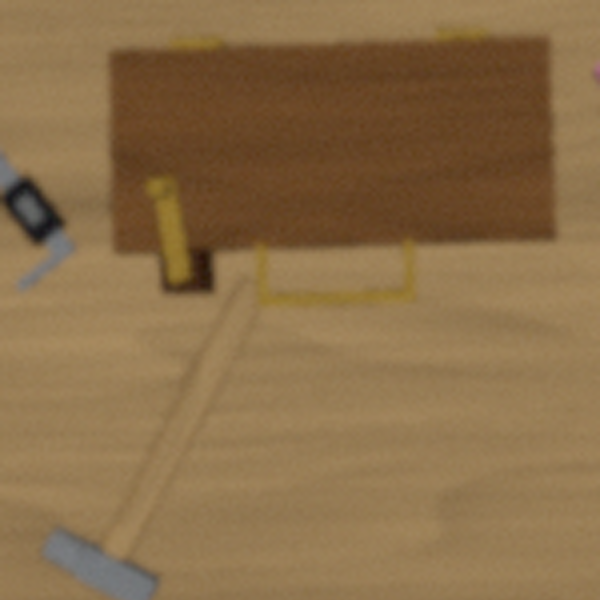

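The latch post top is near crop (163,187), the pivot near (178,278), and the bar runs (262..410, 298). The hammer handle ends just left of the bar. I'll move above the post next.

Request:
{"op": "carry_out", "data": {"rows": [{"dx": -0.76, "dy": -0.42}, {"dx": -0.76, "dy": -0.42}, {"dx": -0.76, "dy": -0.42}, {"dx": -0.76, "dy": -0.42}, {"dx": -0.76, "dy": -0.42}, {"dx": -0.76, "dy": -0.42}, {"dx": -0.76, "dy": -0.42}, {"dx": -0.76, "dy": -0.42}, {"dx": -0.76, "dy": -0.42}, {"dx": -0.76, "dy": -0.42}, {"dx": -0.76, "dy": -0.42}, {"dx": -0.76, "dy": -0.42}], "jaw": 0.3, "force": 20}}

```text
invalid input
```

Request:
{"op": "carry_out", "data": {"rows": [{"wz": -0.13}, {"wz": -0.13}, {}, {}]}}

```text
invalid input
```

```bash
python3 - <<'E'
from h import *
m=vision.camera_model("wrist"); im=vision.read_camera("wrist")[:,:,::-1]; cv2.imwrite("pics/w1.png",im)
print(m, proj(m,np.array([.543,.272,.113]),True),proj(m,np.array([.484,.267,.077]),True)); print(bot.read_state()["joint_positions"].round(2))
go([.543,.272,.085],1.571)
E
```

```text
{'intrinsics': array([[309.70691629,   0.        , 317.63639463],
       [  0.        , 309.70691629, 205.84377275],
       [  0.        ,   0.        ,   1.        ]]), 'R': array([[ 0.25222908,  0.96766571, -0.00188726],
       [ 0.92568938, -0.24071852,  0.29181119],
       [ 0.28192138, -0.07535029, -0.95647408]]), 't': array([-0.64923794, -0.03348712,  0.39112349])} [182.50831757 442.54091738] [170.07495421 410.36206205]
[ 1.23  0.12  1.65 -0.    1.37 -0.08]
pos [0.1643 0.6284 0.2137] yaw 1.315 tz [-0.    -0.001 -1.   ] shift units [-9.13 -4.98  2.58]
wz total -0.256
```

View pics/w1.png

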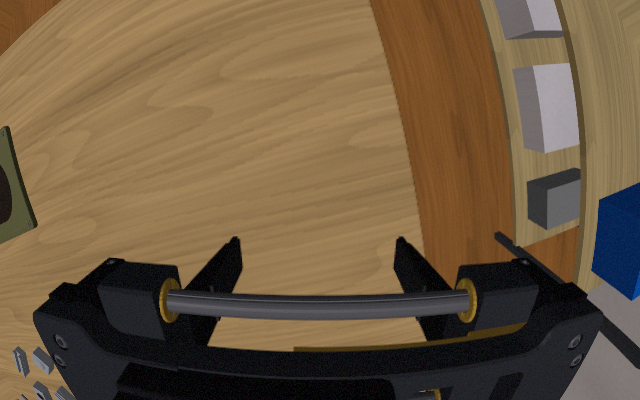

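The wrist view shows only empty bench in front of the fingers, because the move was refused. Perhaps every row needs all six keys.

Request:
{"op": "carry_out", "data": {"rows": [{"dx": -0.76, "dy": -0.42, "dz": 0, "wx": 0, "wy": 0, "wz": 0}, {"dx": -0.76, "dy": -0.42, "dz": 0, "wx": 0, "wy": 0, "wz": 0}, {"dx": -0.76, "dy": -0.42, "dz": 0, "wx": 0, "wy": 0, "wz": 0}, {"dx": -0.76, "dy": -0.42, "dz": 0, "wx": 0, "wy": 0, "wz": 0}, {"dx": -0.76, "dy": -0.42, "dz": 0, "wx": 0, "wy": 0, "wz": 0}, {"dx": -0.76, "dy": -0.42, "dz": 0, "wx": 0, "wy": 0, "wz": 0}, {"dx": -0.76, "dy": -0.42, "dz": 0, "wx": 0, "wy": 0, "wz": 0}, {"dx": -0.76, "dy": -0.42, "dz": 0, "wx": 0, "wy": 0, "wz": 0}, {"dx": -0.76, "dy": -0.42, "dz": 0, "wx": 0, "wy": 0, "wz": 0}, {"dx": -0.76, "dy": -0.42, "dz": 0, "wx": 0, "wy": 0, "wz": 0}, {"dx": -0.76, "dy": -0.42, "dz": 0, "wx": 0, "wy": 0, "wz": 0}, {"dx": -0.76, "dy": -0.42, "dz": 0, "wx": 0, "wy": 0, "wz": 0}], "jaw": 0.3, "force": 20}}

```text
time_s: 1.35
tool_pos: [0.5428, 0.2682, 0.2143]
ee_rot: [-0.0, 0.128, 0.992, -0.0]
wrist_force: [0.5, 0.6, 0.1]
finger_gap: 0.35
grip_force: 0.0
```

Request:
{"op": "carry_out", "data": {"rows": [{"dx": 0, "dy": 0, "dz": 0, "wx": 0, "wy": 0, "wz": -0.13}, {"dx": 0, "dy": 0, "dz": 0, "wx": 0, "wy": 0, "wz": -0.13}, {"dx": 0, "dy": 0, "dz": 0, "wx": 0, "wy": 0, "wz": 0}, {"dx": 0, "dy": 0, "dz": 0, "wx": 0, "wy": 0, "wz": 0}]}}

```text
time_s: 1.75
tool_pos: [0.5417, 0.2696, 0.2143]
ee_rot: [-0.0, -0.001, 1.0, -0.0]
wrist_force: [-0.0, -0.8, 0.8]
finger_gap: 0.352
grip_force: 0.0
```

```bash
python3 - <<'E'
from h import *
m=vision.camera_model("wrist"); im=vision.read_camera("wrist")[:,:,::-1]; cv2.imwrite("pics/w2.png",im)
print(proj(m,np.array([.543,.272,.113]),True),proj(m,np.array([.484,.267,.077]),True)); print(bot.read_state()["joint_positions"].round(2),bot.read_state()["finger_gap"])
go([.543,.272,.085],1.571)
E
```

```text
[320.03692725 207.35163996] [314.94187778 139.30026107]
[ 0.37  0.03  1.75  0.    1.36 -1.2 ] 0.3523926041485444
pos [0.5416 0.2698 0.2144] yaw 1.573 tz [-0. -0. -1.] shift units [-0.03  0.04  2.59]
wz total 0.002
```

View pics/w2.png

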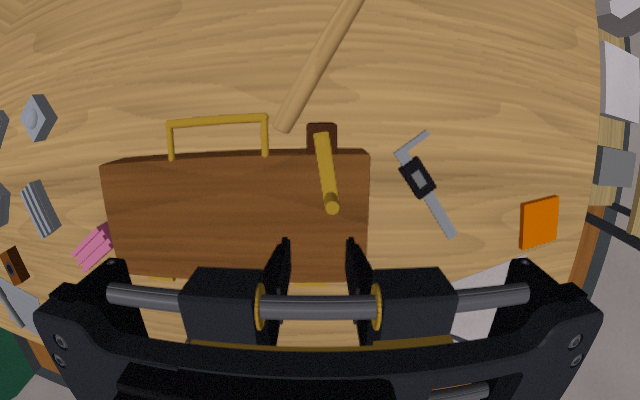

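The wrist view shows the post top at (332,203), the lever's pivot end at (321,138), the bar from (168,124) to (266,117), lid front corners at (101,165) and (369,153), and the handle end at (284,130).

```bash
python3 - <<'E'
from h import *
m=vision.camera_model("wrist")
for n,uv,z in [("post",(332,202),.113),("leverend",(321,134),.077),("barR",(168,124),.065),("barL",(266,117),.065),("FR",(102,167),.0645),("FL",(369,156),.0645),("ham",(284,130),.02)]: print(n,cast(m,uv,z,True).round(4))
im=cv2.imread("pics/w2.png"); cv2.imwrite("pics/w2c.png",cv2.resize(im[100:240,90:400],None,fx=2.5,fy=2.5,interpolation=2))
E
```

```text
post [0.5379 0.283  0.113 ]
leverend [0.4787 0.2731 0.077 ]
barR [0.4626 0.105  0.065 ]
barL [0.4613 0.2168 0.065 ]
FR [0.5067 0.0015 0.0645]
FL [0.5017 0.3235 0.0645]
ham [0.4774 0.2305 0.02  ]
```

View pics/w2c.png

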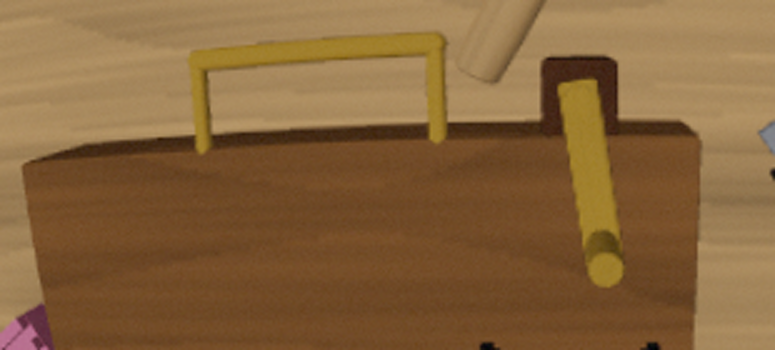

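The post top is at crop (605,268), which is wrist px (332,207). Top and wrist differ by about 7 mm in y, so I'll cross-check with shared flat objects and the fingertips.

```bash
python3 - <<'E'
from h import *
def cen(im,lo,hi,box):
    h=cv2.cvtColor(im,cv2.COLOR_BGR2HSV); mk=cv2.inRange(h,lo,hi); z=np.zeros_like(mk); x0,y0,x1,y1=box; z[y0:y1,x0:x1]=mk[y0:y1,x0:x1]
    M=cv2.moments(z,True); return (M['m10']/M['m00'],M['m01']/M['m00']),int(M['m00'])
T=cv2.imread("pics/top0.png");S=cv2.imread("pics/scene0.png");W=cv2.imread("pics/w2.png")
mt,ms,mw=[vision.camera_model(n) for n in("top","scene","wrist")]
o=((5,150,100),(18,255,255))
for n,im,m,b,f in [("top",T,mt,(105,165,155,210),0),("scene",S,ms,(470,175,510,205),0),("wrist",W,mw,(510,180,570,260),1)]:
    c,a=cen(im,*o,b); print(n,"orange",np.round(c,1),a,cast(m,c,.003,f).round(4))
p=((160,60,80),(179,255,255))
for n,im,m,b,f in [("top",T,mt,(335,150,385,190),0),("scene",S,ms,(270,220,310,260),0)]:
    c,a=cen(im,*p,b); print(n,"pink",np.round(c,1),a,cast(m,c,.025,f).round(4))
y=((18,110,60),(32,255,255))
for n,im,m,b,f in [("top",T,mt,(258,218,302,234),0),("wrist",W,mw,(160,110,272,162),1)]:
    c,a=cen(im,*y,b); print(n,"bar",np.round(c,1),a,cast(m,c,.062,f).round(4))
p0,_=tool(); print("tcp px",proj(mw,p0,True)); print("scene bar?",cast(ms,(352,179),.062).round(3),"wristcam pos",(-np.array(mw["R"]).T@mw["t"]).round(3))
g=0.352*.095/2
for s in(-1,1): print(proj(mw,p0+[0,s*g,0],True))
for n,m in(("top",mt),("scene",ms)):print(n,proj(m,np.zeros(3)))
E
```

```text
top orange [131.  188.3] 655 [0.6008 0.6195 0.003 ]
scene orange [490.3 191.1] 352 [0.5922 0.6255 0.003 ]
wrist orange [538.1 221.5] 1796 [0.6    0.6203 0.003 ]
top pink [359.1 169. ] 399 [ 0.6415 -0.0925  0.025 ]
scene pink [289.1 239.4] 433 [ 0.6485 -0.0927  0.025 ]
top bar [279.6 225.9] 600 [0.471  0.1529 0.062 ]
wrist bar [215.2 130.3] 3377 [0.4732 0.1604 0.062 ]
tcp px [317.33000452 254.80663091]
scene bar? [0.474 0.161 0.062] wristcam pos [0.459 0.27  0.384]
[289.77477368 254.59623074]
[344.88484863 254.75978404]
top [334.33598001 380.87394169]
scene [278.55512333 121.57336668]
```

Request:
{"op": "carry_out", "data": {"rows": [{"dx": 0, "dy": 0.19, "dz": 0, "wx": 0, "wy": 0, "wz": 0}, {"dx": 0, "dy": 0, "dz": 0.52, "wx": 0, "wy": 0, "wz": -0.13}, {"dx": 0, "dy": 0, "dz": 0.52, "wx": 0, "wy": 0, "wz": 0}, {"dx": 0, "dy": 0, "dz": 0.52, "wx": 0, "wy": 0, "wz": 0}, {"dx": 0, "dy": 0, "dz": 0.52, "wx": 0, "wy": 0, "wz": 0}, {"dx": 0, "dy": 0, "dz": 0.51, "wx": 0, "wy": 0, "wz": 0}, {"dx": 0, "dy": 0, "dz": 0, "wx": 0, "wy": 0, "wz": 0}]}}

```text
time_s: 2.5
tool_pos: [0.5386, 0.2788, 0.0807]
ee_rot: [-0.004, -0.067, 0.998, -0.001]
wrist_force: [-0.6, 0.4, 0.1]
finger_gap: 0.35
grip_force: 0.0
```

Request:
{"op": "carry_out", "data": {"rows": [{"dx": 0, "dy": 0, "dz": 0, "wx": 0, "wy": 0, "wz": 0}, {"dx": 0, "dy": 0, "dz": 0, "wx": 0, "wy": 0, "wz": 0}, {"dx": 0, "dy": 0, "dz": 0, "wx": 0, "wy": 0, "wz": 0}], "jaw": 1, "force": 12}}

```text
time_s: 2.8
tool_pos: [0.5433, 0.2803, 0.0874]
ee_rot: [0.002, -0.067, 0.998, 0.001]
wrist_force: [0.8, 2.4, 0.7]
finger_gap: 0.151
grip_force: 1.0
```

Request:
{"op": "carry_out", "data": {"rows": [{"dx": 0.01, "dy": 0.167, "dz": 0, "wx": 0, "wy": 0, "wz": -0.14}, {"dx": 0.01, "dy": 0.167, "dz": 0, "wx": 0, "wy": 0, "wz": -0.14}, {"dx": 0.01, "dy": 0.167, "dz": 0, "wx": 0, "wy": 0, "wz": -0.14}, {"dx": 0.01, "dy": 0.167, "dz": 0, "wx": 0, "wy": 0, "wz": -0.14}, {"dx": 0.01, "dy": 0.167, "dz": 0, "wx": 0, "wy": 0, "wz": -0.14}, {"dx": 0.01, "dy": 0.167, "dz": 0, "wx": 0, "wy": 0, "wz": -0.14}], "force": 15}}

```text
time_s: 3.4
tool_pos: [0.5185, 0.3219, 0.0874]
ee_rot: [0.003, -0.47, 0.882, -0.0]
wrist_force: [2.6, 0.1, 0.1]
finger_gap: 0.142
grip_force: 15.0
```

Request:
{"op": "carry_out", "data": {"rows": [{"dx": 0.01, "dy": 0.167, "dz": 0, "wx": 0, "wy": 0, "wz": -0.14}, {"dx": 0.01, "dy": 0.167, "dz": 0, "wx": 0, "wy": 0, "wz": -0.14}, {"dx": 0.01, "dy": 0.167, "dz": 0, "wx": 0, "wy": 0, "wz": -0.14}, {"dx": 0.01, "dy": 0.167, "dz": 0, "wx": 0, "wy": 0, "wz": -0.14}, {"dx": 0.01, "dy": 0.167, "dz": 0, "wx": 0, "wy": 0, "wz": -0.14}, {"dx": 0, "dy": 0, "dz": 0, "wx": 0, "wy": 0, "wz": 0}]}}

```text
time_s: 4.0
tool_pos: [0.4778, 0.3324, 0.0874]
ee_rot: [-0.002, 0.743, -0.669, 0.0]
wrist_force: [1.1, 1.2, 1.2]
finger_gap: 0.144
grip_force: 15.0
```

```bash
python3 - <<'E'
from h import *
go([.463,.158,.2]); print(bot.read_state())
E
```

```text
pos [0.4778 0.3324 0.0874] yaw -3.038 tz [ 0.004  0.002 -1.   ] shift units [ 3.43  0.65 -2.26]
{'time_s': 4.0, 'joint_positions': array([ 5.15393756e-01,  8.58858748e-02,  1.91538607e+00,  4.37723958e-04,
        1.13599454e+00, -2.73020034e+00]), 'qd': array([-0.00543758,  0.01467974, -0.01190322,  0.00571925,  0.00298163,
        0.09580473]), 'tau': array([ -0.64011829, -35.78191638, -30.75175166,  -0.40370232,
         0.36520793,  -0.43302803]), 'tool_pos': array([0.47778388, 0.33238172, 0.08738899]), 'ee_rot': array([-2.11478543e-03,  7.42841274e-01, -6.69464057e-01,  4.96064326e-04]), 'wrist_force': array([1.12697388, 1.24142505, 1.19193371]), 'ft_torque': array([0.48417528, 0.09424169, 0.15106115]), 'grip_force': 15.004094392061234, 'finger_gap': 0.14373494956184876}
```

Request:
{"op": "carry_out", "data": {"rows": [{"dx": 0, "dy": 0.04, "dz": 0, "wx": 0, "wy": 0, "wz": 0}, {"dx": 0, "dy": 0.04, "dz": 0, "wx": 0, "wy": 0, "wz": 0}, {"dx": 0, "dy": 0, "dz": 0, "wx": 0, "wy": 0, "wz": 0}]}}

```text
time_s: 4.3
tool_pos: [0.4749, 0.3324, 0.0873]
ee_rot: [-0.003, 0.742, -0.671, 0.0]
wrist_force: [2.5, 4.0, 4.7]
finger_gap: 0.14
grip_force: 15.0
```

Request:
{"op": "carry_out", "data": {"rows": [{"dx": 0, "dy": 0, "dz": 0, "wx": 0, "wy": 0, "wz": 0}, {"dx": 0, "dy": 0, "dz": 0, "wx": 0, "wy": 0, "wz": 0}, {"dx": 0, "dy": 0, "dz": -0.7, "wx": 0, "wy": 0, "wz": 0}, {"dx": 0, "dy": 0, "dz": -0.8, "wx": 0, "wy": 0, "wz": 0}, {"dx": 0, "dy": 0, "dz": -0.8, "wx": 0, "wy": 0, "wz": 0}, {"dx": 0.8, "dy": 0.15, "dz": 0, "wx": 0, "wy": 0, "wz": 0}, {"dx": 0.8, "dy": 0.15, "dz": 0, "wx": 0, "wy": 0, "wz": 0}, {"dx": 0.8, "dy": 0.15, "dz": 0, "wx": 0, "wy": 0, "wz": 0}, {"dx": 0.8, "dy": 0.15, "dz": 0, "wx": 0, "wy": 0, "wz": 0}], "jaw": 0.3}}

```text
time_s: 5.2
tool_pos: [0.4519, 0.1869, 0.1989]
ee_rot: [0.007, 0.731, -0.683, 0.01]
wrist_force: [0.7, -0.0, 0.5]
finger_gap: 0.351
grip_force: 0.0
```

Request:
{"op": "carry_out", "data": {"rows": [{"dx": 0, "dy": 0, "dz": 0, "wx": 0, "wy": 0, "wz": 0.148}, {"dx": 0, "dy": 0, "dz": 0, "wx": 0, "wy": 0, "wz": 0.148}, {"dx": 0, "dy": 0, "dz": 0, "wx": 0, "wy": 0, "wz": 0.148}, {"dx": 0, "dy": 0, "dz": 0, "wx": 0, "wy": 0, "wz": 0.148}, {"dx": 0, "dy": 0, "dz": 0, "wx": 0, "wy": 0, "wz": 0.148}, {"dx": 0, "dy": 0, "dz": 0, "wx": 0, "wy": 0, "wz": 0.148}, {"dx": 0, "dy": 0, "dz": 0, "wx": 0, "wy": 0, "wz": 0.148}, {"dx": 0, "dy": 0, "dz": 0, "wx": 0, "wy": 0, "wz": 0.148}, {"dx": 0, "dy": 0, "dz": 0, "wx": 0, "wy": 0, "wz": 0.148}, {"dx": 0, "dy": 0, "dz": 0, "wx": 0, "wy": 0, "wz": 0.148}, {"dx": 0, "dy": 0, "dz": 0, "wx": 0, "wy": 0, "wz": 0.148}]}}

```text
time_s: 6.3
tool_pos: [0.4519, 0.189, 0.1987]
ee_rot: [0.002, -0.004, 1.0, -0.012]
wrist_force: [0.4, -0.3, 0.2]
finger_gap: 0.35
grip_force: 0.0
```

Request:
{"op": "carry_out", "data": {"rows": [{"dx": 0, "dy": 0, "dz": 0, "wx": 0, "wy": 0, "wz": 0.148}, {"dx": 0, "dy": 0, "dz": 0, "wx": 0, "wy": 0, "wz": 0.148}, {"dx": 0, "dy": 0, "dz": 0, "wx": 0, "wy": 0, "wz": 0.148}, {"dx": 0, "dy": 0, "dz": 0, "wx": 0, "wy": 0, "wz": 0.148}, {"dx": 0, "dy": 0, "dz": 0, "wx": 0, "wy": 0, "wz": 0.148}, {"dx": 0, "dy": 0, "dz": 0, "wx": 0, "wy": 0, "wz": 0.148}, {"dx": 0, "dy": 0, "dz": 0, "wx": 0, "wy": 0, "wz": 0.148}, {"dx": 0, "dy": 0, "dz": 0, "wx": 0, "wy": 0, "wz": 0.148}, {"dx": 0, "dy": 0, "dz": 0, "wx": 0, "wy": 0, "wz": 0.148}, {"dx": 0, "dy": 0, "dz": 0, "wx": 0, "wy": 0, "wz": 0.148}, {"dx": 0, "dy": 0, "dz": 0, "wx": 0, "wy": 0, "wz": 0.12}, {"dx": 0, "dy": 0, "dz": 0, "wx": 0, "wy": 0, "wz": 0}]}}

```text
time_s: 7.5
tool_pos: [0.452, 0.1891, 0.1989]
ee_rot: [0.01, 0.712, 0.702, -0.007]
wrist_force: [-0.4, -0.6, -0.4]
finger_gap: 0.35
grip_force: 0.0
```

```bash
python3 - <<'E'
from h import *
go([.463,.158,.042],0); print(bot.read_state()["joint_positions"].round(2))
m=vision.camera_model("wrist");im=vision.read_camera("wrist")[:,:,::-1]; cv2.imwrite("pics/w3.png",im)
print(proj(m,np.array([.463,.21,.06]),True))
E
```

```text
pos [0.452  0.1891 0.1989] yaw -0.014 tz [ 0.005 -0.024 -1.   ] shift units [-0.54  0.21  3.15]
wz total -0.014
[ 0.3  -0.23  2.01 -0.02  1.36  0.32]
[327.27496742 172.44859627]
```

View pics/w3.png

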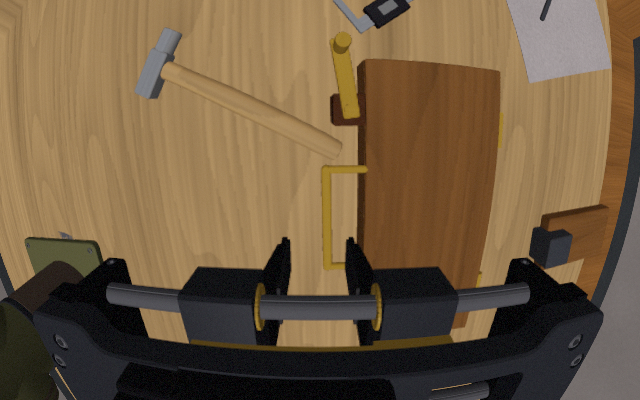

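The latch stands fully aside, with its post at (342,42). The bar runs from (327,170) to (327,267), and the hammer is untouched.

```bash
cat >> h.py <<'E'
def tilt():
    p,R=tool(); d=R.inv().apply([0,0,-1]); print("tilt fix w",np.cross([0,0,1],d).round(3))
E
python3 - <<'E'
from h import *
m=vision.camera_model("wrist")
for uv in((327,170),(327,267),(359,60),(358,170)): print(cast(m,uv,.0645,True).round(4))
tilt()
E
```

```text
[0.4627 0.2136 0.0645]
[0.4626 0.1043 0.0645]
[0.4941 0.3224 0.0645]
[0.4937 0.2134 0.0645]
tilt fix w [ 0.005  0.023 -0.   ]
```

Request:
{"op": "carry_out", "data": {"rows": [{"dx": 0, "dy": 0, "dz": 0, "wx": 0.005, "wy": 0.023, "wz": -0.014}, {"dx": -0.6, "dy": 0.22, "dz": 0, "wx": 0, "wy": 0, "wz": 0}, {"dx": 0, "dy": 0, "dz": 0.55, "wx": 0, "wy": 0, "wz": 0}, {"dx": 0, "dy": 0, "dz": 0.55, "wx": 0, "wy": 0, "wz": 0}, {"dx": 0, "dy": 0, "dz": 0.55, "wx": 0, "wy": 0, "wz": 0}, {"dx": 0, "dy": 0, "dz": 0.5, "wx": 0, "wy": 0, "wz": 0}, {"dx": 0, "dy": 0, "dz": 0.5, "wx": 0, "wy": 0, "wz": 0}, {"dx": 0, "dy": 0, "dz": 0.45, "wx": 0, "wy": 0, "wz": 0}, {"dx": 0, "dy": 0, "dz": 0, "wx": 0, "wy": 0, "wz": 0}]}}

```text
time_s: 8.45
tool_pos: [0.4608, 0.1588, 0.041]
ee_rot: [-0.002, 0.706, 0.708, -0.003]
wrist_force: [-0.7, -0.3, 0.7]
finger_gap: 0.35
grip_force: 0.0
```

Request:
{"op": "carry_out", "data": {"rows": [{"dx": 0, "dy": 0, "dz": 0, "wx": 0, "wy": 0, "wz": 0}, {"dx": 0, "dy": 0, "dz": 0, "wx": 0, "wy": 0, "wz": 0}, {"dx": 0, "dy": 0, "dz": 0, "wx": 0, "wy": 0, "wz": 0}, {"dx": 0, "dy": 0, "dz": 0, "wx": 0, "wy": 0, "wz": 0}], "jaw": 1, "force": 30}}

```text
time_s: 8.85
tool_pos: [0.4616, 0.1599, 0.0461]
ee_rot: [-0.002, 0.707, 0.707, -0.002]
wrist_force: [-13.1, -0.3, 10.2]
finger_gap: 0.097
grip_force: 30.0
```

```bash
python3 - <<'E'
from h import *
p,R=tool(); tilt(); go([.463,.159,.042],0)
# bar position along arc
r=.192; d=np.arange(0,1.76,.073)
x0,z0=p[0],p[2]
prev=None
for a,b in zip(d[:-1],d[1:]): print(round(b,2),"dy %.3f dz %.3f"%((r*(np.cos(a)-np.cos(b)))/.05,-(r*(np.sin(b)-np.sin(a)))/.05))
E
```

```text
tilt fix w [-0.005 -0.     0.   ]
pos [0.4616 0.1599 0.0461] yaw 0.001 tz [-0.005  0.    -1.   ] shift units [-0.02  0.03  0.08]
wz total 0.001
0.07 dy 0.010 dz -0.280
0.15 dy 0.031 dz -0.279
0.22 dy 0.051 dz -0.276
0.29 dy 0.071 dz -0.271
0.36 dy 0.090 dz -0.265
0.44 dy 0.110 dz -0.258
0.51 dy 0.128 dz -0.249
0.58 dy 0.146 dz -0.239
0.66 dy 0.163 dz -0.228
0.73 dy 0.179 dz -0.216
0.8 dy 0.194 dz -0.202
0.88 dy 0.209 dz -0.187
0.95 dy 0.222 dz -0.171
1.02 dy 0.234 dz -0.155
1.1 dy 0.244 dz -0.137
1.17 dy 0.254 dz -0.119
1.24 dy 0.262 dz -0.100
1.31 dy 0.268 dz -0.081
1.39 dy 0.273 dz -0.061
1.46 dy 0.277 dz -0.041
1.53 dy 0.279 dz -0.021
1.61 dy 0.280 dz -0.000
1.68 dy 0.280 dz 0.020
1.75 dy 0.277 dz 0.040
```

Request:
{"op": "carry_out", "data": {"rows": [{"dx": 0, "dy": 0.01, "dz": -0.28, "wx": 0, "wy": 0, "wz": 0}, {"dx": 0, "dy": 0.03, "dz": -0.28, "wx": 0, "wy": 0, "wz": 0}, {"dx": 0, "dy": 0.05, "dz": -0.28, "wx": 0, "wy": 0, "wz": 0}, {"dx": 0, "dy": 0.07, "dz": -0.27, "wx": 0, "wy": 0, "wz": 0}, {"dx": 0, "dy": 0.09, "dz": -0.265, "wx": 0, "wy": 0, "wz": 0}, {"dx": 0, "dy": 0.11, "dz": -0.26, "wx": 0, "wy": 0, "wz": 0}, {"dx": 0, "dy": 0.13, "dz": -0.25, "wx": 0, "wy": 0, "wz": 0}, {"dx": 0, "dy": 0.145, "dz": -0.24, "wx": 0, "wy": 0, "wz": 0}]}}

```text
time_s: 9.65
tool_pos: [0.4943, 0.1602, 0.1522]
ee_rot: [-0.001, 0.707, 0.707, 0.0]
wrist_force: [-4.2, 4.0, -3.0]
finger_gap: 0.095
grip_force: 30.0
```

Request:
{"op": "carry_out", "data": {"rows": [{"dx": 0, "dy": 0.165, "dz": -0.23, "wx": 0, "wy": 0, "wz": 0}, {"dx": 0, "dy": 0.18, "dz": -0.215, "wx": 0, "wy": 0, "wz": 0}, {"dx": 0, "dy": 0.195, "dz": -0.2, "wx": 0, "wy": 0, "wz": 0}, {"dx": 0, "dy": 0.21, "dz": -0.185, "wx": 0, "wy": 0, "wz": 0}, {"dx": 0, "dy": 0.22, "dz": -0.17, "wx": 0, "wy": 0, "wz": 0}, {"dx": 0, "dy": 0.235, "dz": -0.155, "wx": 0, "wy": 0, "wz": 0}, {"dx": 0, "dy": 0.245, "dz": -0.14, "wx": 0, "wy": 0, "wz": 0}, {"dx": 0, "dy": 0.255, "dz": -0.12, "wx": 0, "wy": 0, "wz": 0}]}}

```text
time_s: 10.45
tool_pos: [0.5807, 0.1611, 0.2254]
ee_rot: [-0.0, 0.707, 0.708, 0.002]
wrist_force: [-5.4, 3.5, 2.6]
finger_gap: 0.094
grip_force: 30.0
```

```bash
python3 - <<'E'
from h import *
p,R=tool(); tilt(); print(p,bot.read_state()["wrist_force"].round(1))
for hx in (.653,.655,.658): print(hx,np.hypot(hx-p[0],p[2]+.019-.0605),np.arctan2(p[2]+.019-.0605,hx-p[0]))
E
```

```text
tilt fix w [ 0.003 -0.004  0.   ]
[0.5806529  0.16108278 0.22540672] [-5.4  3.5  2.6]
0.653 0.19762536414919746 1.1960009909487235
0.655 0.1983662596624415 1.1866183850487828
0.658 0.19951003884144167 1.17267717855075
```

Request:
{"op": "carry_out", "data": {"rows": [{"dx": 0, "dy": 0.26, "dz": -0.1, "wx": 0, "wy": 0, "wz": 0}, {"dx": 0, "dy": 0.27, "dz": -0.08, "wx": 0, "wy": 0, "wz": 0}, {"dx": 0, "dy": 0.27, "dz": -0.06, "wx": 0, "wy": 0, "wz": 0}, {"dx": 0, "dy": 0.28, "dz": -0.04, "wx": 0, "wy": 0, "wz": 0}, {"dx": 0, "dy": 0.28, "dz": -0.02, "wx": 0, "wy": 0, "wz": 0}, {"dx": 0, "dy": 0.28, "dz": 0, "wx": 0, "wy": 0, "wz": 0}, {"dx": 0, "dy": 0.28, "dz": 0.02, "wx": 0, "wy": 0, "wz": 0}, {"dx": 0, "dy": 0.28, "dz": 0.04, "wx": 0, "wy": 0, "wz": 0}, {"dx": 0, "dy": 0, "dz": 0, "wx": 0, "wy": 0, "wz": 0}]}}

```text
time_s: 11.35
tool_pos: [0.6933, 0.1609, 0.2376]
ee_rot: [0.002, 0.707, 0.707, 0.004]
wrist_force: [2.5, 5.8, 2.3]
finger_gap: 0.096
grip_force: 30.0
```

Request:
{"op": "carry_out", "data": {"rows": [{"dx": 0, "dy": 0, "dz": 0, "wx": 0, "wy": 0, "wz": 0}, {"dx": 0, "dy": 0, "dz": 0, "wx": 0, "wy": 0, "wz": 0}, {"dx": 0, "dy": 0, "dz": 0, "wx": 0, "wy": 0, "wz": 0}, {"dx": 0, "dy": 0, "dz": -0.7, "wx": 0, "wy": 0, "wz": 0}, {"dx": 0, "dy": 0, "dz": -0.7, "wx": 0, "wy": 0, "wz": 0}], "jaw": 0.4}}

```text
time_s: 11.85
tool_pos: [0.6893, 0.159, 0.3031]
ee_rot: [-0.0, 0.707, 0.707, -0.001]
wrist_force: [0.5, 0.8, 0.1]
finger_gap: 0.298
grip_force: 0.0
```

```bash
python3 - <<'E'
from h import *
print(bot.read_state()["joint_positions"].round(2)); tilt(); go([.42,.16,.3],1.571)
im=vision.read_camera("scene")[:,:,::-1]; cv2.imwrite("pics/s2.png",im)
E
```

```text
[ 0.15  0.21  1.4  -0.    1.53  0.15]
tilt fix w [-0.002  0.001  0.   ]
pos [0.6893 0.159  0.3031] yaw -0.0 tz [-0.002 -0.001 -1.   ] shift units [ 0.02 -5.39  0.07]
wz total 1.571
```

Request:
{"op": "carry_out", "data": {"rows": [{"dx": 0, "dy": -0.7, "dz": 0, "wx": 0, "wy": 0, "wz": 0}, {"dx": 0, "dy": -0.7, "dz": 0, "wx": 0, "wy": 0, "wz": 0}, {"dx": 0, "dy": -0.7, "dz": 0, "wx": 0, "wy": 0, "wz": 0}]}}

```text
time_s: 12.2
tool_pos: [0.5842, 0.1591, 0.3039]
ee_rot: [0.001, 0.707, 0.707, 0.001]
wrist_force: [0.5, -0.3, -0.3]
finger_gap: 0.3
grip_force: 0.0
```

Request:
{"op": "carry_out", "data": {"rows": [{"dx": 0, "dy": 0, "dz": 0, "wx": 0, "wy": 0, "wz": -0.143}, {"dx": 0, "dy": 0, "dz": 0, "wx": 0, "wy": 0, "wz": -0.143}, {"dx": 0, "dy": 0, "dz": 0, "wx": 0, "wy": 0, "wz": -0.143}, {"dx": 0, "dy": 0, "dz": 0, "wx": 0, "wy": 0, "wz": -0.143}, {"dx": 0, "dy": 0, "dz": 0, "wx": 0, "wy": 0, "wz": -0.143}, {"dx": 0, "dy": 0, "dz": 0, "wx": 0, "wy": 0, "wz": -0.143}, {"dx": 0, "dy": 0, "dz": 0, "wx": 0, "wy": 0, "wz": -0.143}, {"dx": 0, "dy": 0, "dz": 0, "wx": 0, "wy": 0, "wz": -0.143}, {"dx": 0, "dy": 0, "dz": 0, "wx": 0, "wy": 0, "wz": -0.143}, {"dx": 0, "dy": 0, "dz": 0, "wx": 0, "wy": 0, "wz": -0.143}, {"dx": 0, "dy": 0, "dz": 0, "wx": 0, "wy": 0, "wz": -0.141}, {"dx": 0, "dy": 0, "dz": 0, "wx": 0, "wy": 0, "wz": 0}]}}

```text
time_s: 13.4
tool_pos: [0.5853, 0.1592, 0.304]
ee_rot: [0.001, 0.0, 1.0, -0.0]
wrist_force: [-0.2, 0.6, 1.2]
finger_gap: 0.305
grip_force: 0.0
```

```bash
python3 - <<'E'
from h import *
print(bot.read_state()["joint_positions"].round(2)); tilt(); go([.58,.16,.3],1.571)
m=vision.camera_model("wrist")
im=vision.read_camera("wrist")[:,:,::-1]; cv2.imwrite("pics/w4.png",im); np.save("w4.npy",m,allow_pickle=True)
E
```

```text
[ 0.18 -0.01  1.64 -0.    1.51 -1.39]
tilt fix w [-0.     0.002  0.   ]
pos [0.5853 0.1592 0.304 ] yaw 1.571 tz [ 0.002 -0.    -1.   ] shift units [0.11 0.02 0.08]
wz total -0.0
```

View pics/w4.png

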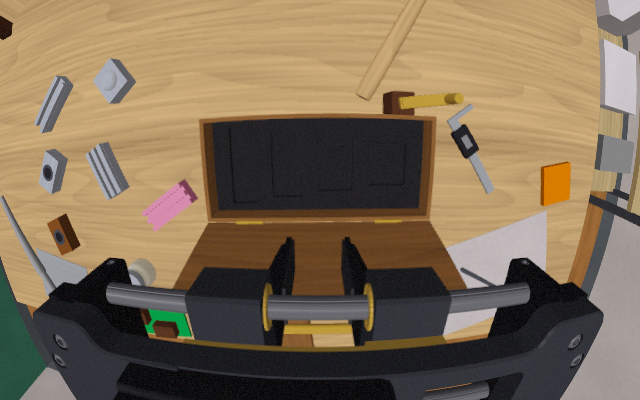

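The case is open and the lid is leaning back. Four pockets run left to right in the image: long (243,165), grooved (288,165), hollow (335,162) and domed (387,163). I'll stretch the contrast for measuring.

```bash
python3 - <<'E'
from h import *
im=cv2.imread("pics/w4.png"); a=cv2.resize(im[105:225,192:445],None,fx=3.16,fy=3.16,interpolation=2)
g=cv2.GaussianBlur(cv2.cvtColor(a,cv2.COLOR_BGR2GRAY),(5,5),0).astype(float); g=np.clip((g-20)*6,0,255).astype(np.uint8)
for u in range(0,800,100): cv2.line(g,(u,0),(u,8),255,1)
cv2.imwrite("pics/w4c.png",g)
E
```

```text
(no output)
```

View pics/w4c.png

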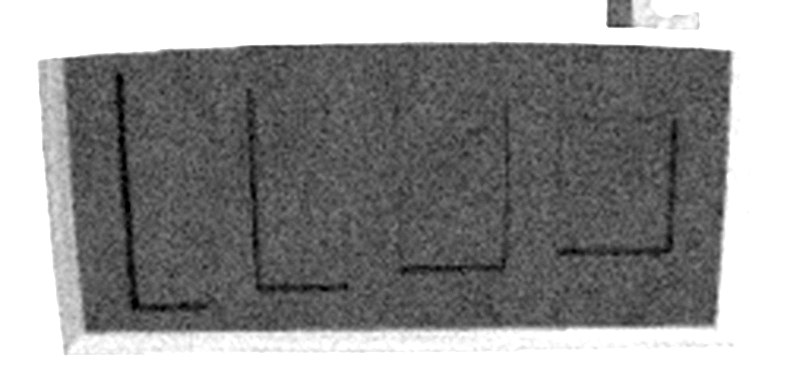

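Dark pocket walls are visible. The far corners in the crop are long (134,306), grooved (258,289), hollow (505,268) and domed (668,250).

```bash
python3 - <<'E'
from h import *
m=np.load("w4.npy",allow_pickle=True).item()
c=lambda u,v,z:cast(m,(192+(u+.5)/3.16-.5,105+(v+.5)/3.16-.5),z,True)
P={}
for n,(pts) in dict(long=[(134,306),(121,75),(208,305)],grv=[(258,289),(250,90),(348,287)],hol=[(505,268),(509,105),(402,270)],dom=[(668,250),(675,120),(560,252)]).items():
    print(n,[c(*p,.013)[:2].round(4) for p in pts])
im=cv2.imread("pics/w4.png")
print("rim",[cast(m,u,.056,True)[:2].round(4) for u in((201,120),(436,117),(431,219),(208,221))])
# pockets expected: fit case pose from wall corners: (local)
loc={'long':(58.5,-141),'grv':(49.5,-72),'hol':(40.5,54),'dom':(32.5,141)}
A=np.array([loc[k] for k in loc])/1e3; B=np.array([c(134,306,.013)[:2],c(258,289,.013)[:2],c(505,268,.013)[:2],c(668,250,.013)[:2]])
a0=A.mean(0);b0=B.mean(0); U,S,V=np.linalg.svd((A-a0).T@(B-b0)); R=(U@V).T; t=b0-R@a0
print("case",t.round(4),"yaw",np.arctan2(R[1,0],R[0,0]).round(4),"res mm",((A@R.T+t-B)*1e3).round(1))
E
```

```text
long [array([0.6368, 0.0269]), array([0.5217, 0.0269]), array([0.6364, 0.0652])]
grv [array([0.6282, 0.0907]), array([0.531 , 0.0897]), array([0.6273, 0.135 ])]
hol [array([0.6176, 0.2114]), array([0.5384, 0.2114]), array([0.6187, 0.1613])]
dom [array([0.6078, 0.2928]), array([0.5433, 0.2926]), array([0.6094, 0.2382])]
rim [array([ 0.5057, -0.0031]), array([0.501 , 0.3242]), array([0.6512, 0.3291]), array([ 0.6546, -0.0045])]
case [0.5773 0.1592] yaw 0.0172 res mm [[ 1.3 -7.7]
 [-0.2 -2.7]
 [-0.7  2.5]
 [-0.4  7.9]]
```

Request:
{"op": "carry_out", "data": {"rows": [{"dx": 0.05, "dy": -0.88, "dz": 0, "wx": 0, "wy": 0, "wz": 0}, {"dx": 0.05, "dy": -0.88, "dz": 0, "wx": 0, "wy": 0, "wz": 0}, {"dx": 0.05, "dy": -0.88, "dz": 0, "wx": 0, "wy": 0, "wz": 0}, {"dx": 0.05, "dy": -0.88, "dz": 0, "wx": 0, "wy": 0, "wz": 0}, {"dx": 0.05, "dy": -0.88, "dz": 0, "wx": 0, "wy": 0, "wz": 0}, {"dx": 0.05, "dy": -0.88, "dz": 0, "wx": 0, "wy": 0, "wz": 0}, {"dx": 0.05, "dy": -0.88, "dz": 0, "wx": 0, "wy": 0, "wz": 0}, {"dx": 0.05, "dy": -0.88, "dz": 0, "wx": 0, "wy": 0, "wz": 0}, {"dx": 0.05, "dy": -0.88, "dz": 0, "wx": 0, "wy": 0, "wz": 0}, {"dx": 0.05, "dy": -0.88, "dz": 0, "wx": 0, "wy": 0, "wz": 0}, {"dx": 0, "dy": 0, "dz": 0, "wx": 0, "wy": 0, "wz": 0}, {"dx": 0, "dy": 0, "dz": 0, "wx": 0, "wy": 0, "wz": 0}], "jaw": -0.4}}

```text
time_s: 14.65
tool_pos: [0.5604, -0.2811, 0.3036]
ee_rot: [0.001, 0.002, 1.0, 0.001]
wrist_force: [0.7, -0.2, 0.2]
finger_gap: 0.699
grip_force: 0.0
```

```bash
python3 - <<'E'
from h import *
print(bot.read_state()["joint_positions"].round(2)); tilt(); go([.58,.16,.3],1.571)
m=vision.camera_model("wrist")
im=vision.read_camera("wrist")[:,:,::-1]; cv2.imwrite("pics/w5.png",im); np.save("w5.npy",m,allow_pickle=True)
E
```

```text
[-0.55  0.03  1.6   0.    1.51 -2.12]
tilt fix w [ 0.001  0.002 -0.   ]
pos [ 0.5604 -0.2811  0.3036] yaw 1.567 tz [ 0.002  0.001 -1.   ] shift units [-0.36  8.82  0.08]
wz total -0.004
```

View pics/w5.png

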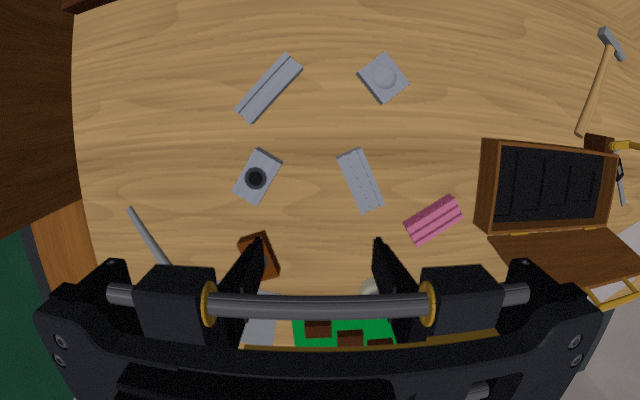

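All four dies are in view: long (268,88), domed (383,78), hollow (257,177), grooved (360,180). The brown and pink decoys are at (257,255) and (433,220).

```bash
cat >> h.py <<'E'
D=dict(long=(.112,.034),grooved=(.094,.040),hollow=(.076,.046),domed=(.060,.052))
def dies(im,m,fish=True,vmax=262):
    """blobs of grey metal -> rect on z=.03; top-face centre from the edges far from the camera"""
    hsv=cv2.cvtColor(im,cv2.COLOR_BGR2HSV); mk=((hsv[...,1]<75)&(hsv[...,2]>60)).astype(np.uint8)
    mk=cv2.morphologyEx(mk,cv2.MORPH_OPEN,np.ones((3,3))); mk[vmax:]=0
    cam=(-np.array(m["R"]).T@m["t"])[:2]; out=[]
    for c in cv2.findContours(mk,cv2.RETR_EXTERNAL,cv2.CHAIN_APPROX_NONE)[0]:
        if not 400<cv2.contourArea(c)<9000: continue
        P=np.array([cast(m,p,.03,fish)[:2] for p in c[:,0,:].astype(float)])
        (cx,cy),(w,h),a=cv2.minAreaRect((P*1e4).astype(np.float32)); a=np.radians(a)
        if w<h: w,h,a=h,w,a+np.pi/2
        w/=1e4;h/=1e4; a=(a+np.pi/2)%np.pi-np.pi/2
        ctr=np.array([cx,cy])/1e4
        best=min(D,key=lambda k:abs(w-D[k][0]-.004)+abs(h-D[k][1]-.004)); err=abs(w-D[best][0])+abs(h-D[best][1])
        if err>.025: continue
        e=np.array([[np.cos(a),np.sin(a)],[-np.sin(a),np.cos(a)]]); q=P@e.T; v=(ctr-cam)@e.T; o=[]
        for i in(0,1):
            s=np.sign(v[i]); far=np.percentile(q[:,i]*s,98.5)*s; o.append(far-s*D[best][i]/2 if abs(v[i])>D[best][i]/2 else q[:,i].max()/2+q[:,i].min()/2)
        pc=np.array(o)@e; out.append(best); print(best,"meas",round(w,4),round(h,4),"mid",ctr.round(4),"centre",pc.round(4),"ang",round(a,3),"grip yaw",round(a+np.pi/2,3))
E
python3 - <<'E'
from h import *
dies(cv2.imread("pics/w5.png"),np.load("w5.npy",allow_pickle=True).item())
E
```

```text
long meas 0.1195 0.0234 mid [ 0.6671 -0.5795] centre [ 0.6642 -0.5745] ang 0.515 grip yaw 2.086
grooved meas 0.0984 0.0414 mid [ 0.5755 -0.2169] centre [ 0.5774 -0.2161] ang 0.432 grip yaw 2.003
hollow meas 0.0814 0.047 mid [ 0.5677 -0.3716] centre [ 0.5697 -0.3732] ang -0.558 grip yaw 1.012
domed meas 0.0605 0.0568 mid [ 0.4237 -0.1875] centre [ 0.4223 -0.1858] ang 0.69 grip yaw 2.26
long meas 0.1121 0.038 mid [ 0.4395 -0.3509] centre [ 0.4381 -0.3523] ang -0.761 grip yaw 0.81
```

Request:
{"op": "carry_out", "data": {"rows": [{"dx": -0.17, "dy": 0.65, "dz": 0, "wx": 0, "wy": 0, "wz": 0}, {"dx": -0.16, "dy": 0.64, "dz": 0, "wx": 0, "wy": 0, "wz": 0}, {"dx": 0, "dy": 0, "dz": 0.7, "wx": 0, "wy": 0, "wz": -0.146}, {"dx": 0, "dy": 0, "dz": 0.8, "wx": 0, "wy": 0, "wz": -0.146}, {"dx": 0, "dy": 0, "dz": 0.8, "wx": 0, "wy": 0, "wz": -0.146}, {"dx": 0, "dy": 0, "dz": 0.8, "wx": 0, "wy": 0, "wz": 0}, {"dx": 0, "dy": 0, "dz": 0.8, "wx": 0, "wy": 0, "wz": 0}, {"dx": 0, "dy": 0, "dz": 0.6, "wx": 0, "wy": 0, "wz": 0}, {"dx": 0, "dy": 0, "dz": 0.3, "wx": 0, "wy": 0, "wz": 0}, {"dx": 0, "dy": 0, "dz": 0, "wx": 0, "wy": 0, "wz": 0}, {"dx": 0, "dy": 0, "dz": 0, "wx": 0, "wy": 0, "wz": 0}]}}

```text
time_s: 15.8
tool_pos: [0.579, -0.2155, 0.0656]
ee_rot: [0.002, -0.218, 0.976, -0.001]
wrist_force: [0.3, -0.5, 0.2]
finger_gap: 0.703
grip_force: 0.0
```

```bash
python3 - <<'E'
from h import *
tilt(); go([.577,-.2163,.014],2.003)
E
```

```text
tilt fix w [-0.002  0.004  0.   ]
pos [ 0.579  -0.2155  0.0656] yaw 2.01 tz [ 0.004 -0.    -1.   ] shift units [0.05 0.   1.03]
wz total 0.007
```

Request:
{"op": "carry_out", "data": {"rows": [{"dx": 0.05, "dy": 0, "dz": 0.4, "wx": 0, "wy": 0.004, "wz": 0.005}, {"dx": 0, "dy": 0, "dz": 0.4, "wx": 0, "wy": 0, "wz": 0}, {"dx": 0, "dy": 0, "dz": 0.23, "wx": 0, "wy": 0, "wz": 0}, {"dx": 0, "dy": 0, "dz": 0, "wx": 0, "wy": 0, "wz": 0}, {"dx": 0, "dy": 0, "dz": 0, "wx": 0, "wy": 0, "wz": 0}]}}

```text
time_s: 16.3
tool_pos: [0.5767, -0.2173, 0.014]
ee_rot: [0.0, -0.215, 0.977, -0.001]
wrist_force: [0.1, 0.2, -0.7]
finger_gap: 0.698
grip_force: 0.0
```

Request:
{"op": "carry_out", "data": {"rows": [{"dx": 0, "dy": 0, "dz": 0, "wx": 0, "wy": 0, "wz": 0}, {"dx": 0, "dy": 0, "dz": 0, "wx": 0, "wy": 0, "wz": 0}, {"dx": 0, "dy": 0, "dz": 0, "wx": 0, "wy": 0, "wz": 0}, {"dx": 0, "dy": 0, "dz": 0, "wx": 0, "wy": 0, "wz": 0}], "jaw": 1, "force": 40}}

```text
time_s: 16.7
tool_pos: [0.5759, -0.2169, 0.0129]
ee_rot: [-0.0, -0.215, 0.977, -0.001]
wrist_force: [0.3, -0.2, 0.8]
finger_gap: 0.42
grip_force: 1.5
```

Request:
{"op": "carry_out", "data": {"rows": [{"dx": 0, "dy": 0, "dz": 0, "wx": 0, "wy": 0, "wz": 0}, {"dx": 0, "dy": 0, "dz": -0.3, "wx": 0, "wy": 0, "wz": 0}, {"dx": 0, "dy": 0, "dz": -0.7, "wx": 0, "wy": 0, "wz": 0}, {"dx": 0, "dy": 0, "dz": -0.8, "wx": 0, "wy": 0, "wz": 0}, {"dx": 0, "dy": 0, "dz": -0.8, "wx": 0, "wy": 0, "wz": 0}, {"dx": 0, "dy": 0, "dz": 0, "wx": 0, "wy": 0, "wz": 0.14}, {"dx": 0, "dy": 0, "dz": 0, "wx": 0, "wy": 0, "wz": 0.14}, {"dx": 0, "dy": 0, "dz": 0, "wx": 0, "wy": 0, "wz": 0.144}, {"dx": 0, "dy": 0, "dz": 0, "wx": 0, "wy": 0, "wz": 0}]}}

```text
time_s: 17.6
tool_pos: [0.5752, -0.2164, 0.1423]
ee_rot: [-0.001, -0.005, 1.0, -0.0]
wrist_force: [-0.2, -0.4, -3.8]
finger_gap: 0.422
grip_force: 4.0
```

```bash
python3 - <<'E'
from h import *
tilt(); go([.578,.113,.14],1.581)
E
```

```text
tilt fix w [-0.001 -0.002  0.   ]
pos [ 0.5752 -0.2164  0.1423] yaw 1.581 tz [-0.002 -0.001 -1.   ] shift units [-0.12  6.59  0.04]
wz total -0.0
```

Request:
{"op": "carry_out", "data": {"rows": [{"dx": 0, "dy": 0, "dz": 0, "wx": 0, "wy": 0, "wz": 0}, {"dx": 0, "dy": 0, "dz": 0, "wx": 0, "wy": 0, "wz": 0}], "jaw": 1, "force": 45}}

```text
time_s: 17.8
tool_pos: [0.5756, -0.2166, 0.1423]
ee_rot: [-0.001, -0.006, 1.0, -0.0]
wrist_force: [-1.1, -0.8, -3.9]
finger_gap: 0.415
grip_force: 45.0
```

Request:
{"op": "carry_out", "data": {"rows": [{"dx": -0.01, "dy": 0.3, "dz": 0, "wx": 0, "wy": 0, "wz": 0}, {"dx": -0.01, "dy": 0.6, "dz": 0, "wx": 0, "wy": 0, "wz": 0}, {"dx": -0.01, "dy": 0.65, "dz": 0, "wx": 0, "wy": 0, "wz": 0}, {"dx": -0.01, "dy": 0.7, "dz": 0, "wx": 0, "wy": 0, "wz": 0}, {"dx": -0.01, "dy": 0.7, "dz": 0, "wx": 0, "wy": 0, "wz": 0}, {"dx": -0.01, "dy": 0.7, "dz": 0, "wx": 0, "wy": 0, "wz": 0}, {"dx": -0.01, "dy": 0.7, "dz": 0, "wx": 0, "wy": 0, "wz": 0}, {"dx": -0.01, "dy": 0.7, "dz": 0, "wx": 0, "wy": 0, "wz": 0}, {"dx": -0.01, "dy": 0.7, "dz": 0, "wx": 0, "wy": 0, "wz": 0}, {"dx": -0.01, "dy": 0.5, "dz": 0, "wx": 0, "wy": 0, "wz": 0}, {"dx": 0, "dy": 0.34, "dz": 0, "wx": 0, "wy": 0, "wz": 0}, {"dx": 0, "dy": 0, "dz": 0, "wx": 0, "wy": 0, "wz": 0}]}}

```text
time_s: 19.0
tool_pos: [0.5772, 0.1151, 0.1421]
ee_rot: [-0.001, -0.007, 1.0, -0.0]
wrist_force: [0.1, -0.7, -3.5]
finger_gap: 0.42
grip_force: 45.0
```

```bash
python3 - <<'E'
from h import *
tilt(); go([.578,.113,.14],1.581)
m=vision.camera_model("wrist")
im=vision.read_camera("wrist")[:,:,::-1]; cv2.imwrite("pics/w6.png",im[0:300]); np.save("w6.npy",m,allow_pickle=True)
E
```

```text
tilt fix w [-0.001 -0.001  0.   ]
pos [0.5772 0.1151 0.1421] yaw 1.584 tz [-0.001 -0.001 -1.   ] shift units [-0.02 -0.04  0.04]
wz total 0.003
```

View pics/w6.png

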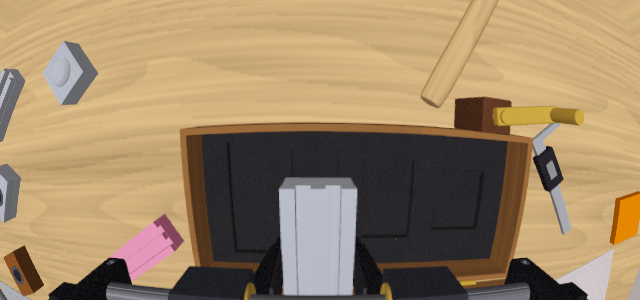

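The die is held square above its pocket: front top edge at v≈187, sides u≈280..356. The pocket walls are visible for long (228), hollow (412) and domed (481).

```bash
python3 - <<'E'
from h import *
m=np.load("w6.npy",allow_pickle=True).item()
im=cv2.imread("pics/w6.png"); g=cv2.cvtColor(im,cv2.COLOR_BGR2GRAY)
zt=tool()[0][2]-.014+.03
for uv in((281,187),(356,187),(318,187)): print("dietop",cast(m,uv,zt,True).round(4))
b=cv2.GaussianBlur(g,(1,9),0).astype(int)
for v in(170,200,220): 
    r=b[v]; print(v,"long/grv",[u for u in range(210,345) if r[u]<r[u-3]-8 and r[u]<r[u+3]-8],"right",[u for u in range(370,500) if r[u]<r[u-3]-8 and r[u]<r[u+3]-8])
for n,uv in dict(longW=(229,170),longW2=(235,220),grvW=(292,165),holW=(412,200),domW=(480,200),domfar=(450,228),holfar=(395,235)).items(): print(n,cast(m,uv,.013,True).round(4))
E
```

```text
dietop [0.5316 0.0959 0.1581]
dietop [0.531  0.1342 0.1581]
dietop [0.5314 0.1148 0.1581]
170 long/grv [229, 230] right [412]
200 long/grv [231, 232, 294, 295, 340, 341] right [410, 411, 478, 479]
220 long/grv [232, 233, 295, 296, 339, 340] right [408, 409, 475, 476]
longW [0.5491 0.0258 0.013 ]
longW2 [0.6022 0.029  0.013 ]
grvW [0.5441 0.0897 0.013 ]
holW [0.5777 0.2126 0.013 ]
domW [0.5762 0.2943 0.013 ]
domfar [0.6088 0.2612 0.013 ]
holfar [0.6166 0.1979 0.013 ]
```

Request:
{"op": "carry_out", "data": {"rows": [{"dx": -0.01, "dy": -0.04, "dz": 0.4, "wx": 0, "wy": 0, "wz": 0.003}, {"dx": 0, "dy": 0, "dz": 0.5, "wx": 0, "wy": 0, "wz": 0}, {"dx": 0, "dy": 0, "dz": 0.5, "wx": 0, "wy": 0, "wz": 0}, {"dx": 0, "dy": 0, "dz": 0.4, "wx": 0, "wy": 0, "wz": 0}, {"dx": 0, "dy": 0, "dz": 0.1, "wx": 0, "wy": 0, "wz": 0}, {"dx": 0, "dy": 0, "dz": 0, "wx": 0, "wy": 0, "wz": 0}, {"dx": 0, "dy": 0, "dz": 0, "wx": 0, "wy": 0, "wz": 0}]}}

```text
time_s: 19.75
tool_pos: [0.5792, 0.1103, 0.0485]
ee_rot: [0.0, -0.003, 1.0, -0.001]
wrist_force: [0.6, -0.9, -3.4]
finger_gap: 0.418
grip_force: 45.0
```

Request:
{"op": "carry_out", "data": {"rows": [{"dx": 0, "dy": 0, "dz": 0.1, "wx": 0, "wy": 0, "wz": 0}, {"dx": 0, "dy": 0, "dz": 0.1, "wx": 0, "wy": 0, "wz": 0}, {"dx": 0, "dy": 0, "dz": 0.1, "wx": 0, "wy": 0, "wz": 0}, {"dx": 0, "dy": 0, "dz": 0, "wx": 0, "wy": 0, "wz": 0}, {"dx": 0, "dy": 0, "dz": 0, "wx": 0, "wy": 0, "wz": 0}]}}

```text
time_s: 20.25
tool_pos: [0.5778, 0.1107, 0.0318]
ee_rot: [-0.001, -0.003, 1.0, -0.001]
wrist_force: [-0.2, 0.5, -4.0]
finger_gap: 0.419
grip_force: 45.0
```

```bash
python3 - <<'E'
from h import *
tilt(); go([.5775,.113,.022],1.581); print(bot.read_state()["wrist_force"].round(1))
E
```

```text
tilt fix w [-0.001 -0.002  0.   ]
pos [0.5778 0.1107 0.0318] yaw 1.578 tz [-0.002 -0.001 -1.   ] shift units [0.01 0.05 0.2 ]
wz total -0.003
[-0.2  0.5 -4. ]
```

Request:
{"op": "carry_out", "data": {"rows": [{"dx": 0, "dy": 0.05, "dz": -0.04, "wx": 0, "wy": 0, "wz": -0.003}, {"dx": 0, "dy": 0, "dz": 0, "wx": 0, "wy": 0, "wz": 0}, {"dx": 0, "dy": 0, "dz": 0.08, "wx": 0, "wy": 0, "wz": 0}, {"dx": 0, "dy": 0, "dz": 0.05, "wx": 0, "wy": 0, "wz": 0}, {"dx": 0, "dy": 0, "dz": 0.05, "wx": 0, "wy": 0, "wz": 0}, {"dx": 0, "dy": 0, "dz": 0, "wx": 0, "wy": 0, "wz": 0}]}}

```text
time_s: 20.85
tool_pos: [0.5774, 0.1131, 0.0243]
ee_rot: [-0.001, -0.005, 1.0, -0.001]
wrist_force: [-0.1, 0.0, -3.8]
finger_gap: 0.416
grip_force: 45.0
```

Request:
{"op": "carry_out", "data": {"rows": [{"dx": 0, "dy": 0, "dz": 0.04, "wx": 0, "wy": 0, "wz": 0}, {"dx": 0, "dy": 0, "dz": 0.04, "wx": 0, "wy": 0, "wz": 0}, {"dx": 0, "dy": 0, "dz": 0, "wx": 0, "wy": 0, "wz": 0}, {"dx": 0, "dy": 0, "dz": 0, "wx": 0, "wy": 0, "wz": 0}]}}

```text
time_s: 21.25
tool_pos: [0.578, 0.1132, 0.0211]
ee_rot: [-0.001, -0.005, 1.0, -0.001]
wrist_force: [0.1, -0.6, -4.2]
finger_gap: 0.416
grip_force: 45.0
```

```bash
python3 - <<'E'
from h import *
tilt(); go([.5775,.113,.022],1.581); print(bot.read_state()["wrist_force"].round(1))
E
```

```text
tilt fix w [-0.001 -0.001  0.   ]
pos [0.578  0.1132 0.0211] yaw 1.58 tz [-0.001 -0.001 -1.   ] shift units [ 0.01 -0.   -0.02]
wz total -0.001
[ 0.1 -0.6 -4.2]
```

Request:
{"op": "carry_out", "data": {"rows": [{"dx": 0, "dy": 0, "dz": 0, "wx": 0, "wy": 0, "wz": 0}, {"dx": 0, "dy": 0, "dz": 0, "wx": 0, "wy": 0, "wz": 0}, {"dx": 0, "dy": 0, "dz": -0.3, "wx": 0, "wy": 0, "wz": 0}, {"dx": 0, "dy": 0, "dz": -0.9, "wx": 0, "wy": 0, "wz": 0}, {"dx": 0, "dy": 0, "dz": -0.9, "wx": 0, "wy": 0, "wz": 0}, {"dx": 0, "dy": 0, "dz": -0.9, "wx": 0, "wy": 0, "wz": 0}, {"dx": 0, "dy": 0, "dz": -0.9, "wx": 0, "wy": 0, "wz": 0}, {"dx": 0, "dy": 0, "dz": -0.9, "wx": 0, "wy": 0, "wz": 0}, {"dx": 0, "dy": 0, "dz": -0.8, "wx": 0, "wy": 0, "wz": 0}], "jaw": -0.1}}

```text
time_s: 22.15
tool_pos: [0.5785, 0.1136, 0.306]
ee_rot: [0.002, -0.005, 1.0, -0.0]
wrist_force: [0.5, 0.4, 1.3]
finger_gap: 0.55
grip_force: 0.0
```

```bash
python3 - <<'E'
from h import *
m=vision.camera_model("wrist")
im=vision.read_camera("wrist")[:,:,::-1]; cv2.imwrite("pics/w7.png",im); dies(im,m)
E
```

```text
grooved meas 0.0987 0.0429 mid [0.5804 0.1133] centre [0.5828 0.1133] ang 0.011 grip yaw 1.582
domed meas 0.0728 0.0619 mid [ 0.4245 -0.1772] centre [ 0.4228 -0.1848] ang 0.686 grip yaw 2.257
```

Request:
{"op": "carry_out", "data": {"rows": [{"dx": 0.04, "dy": -0.87, "dz": 0, "wx": 0, "wy": 0, "wz": 0}, {"dx": 0.04, "dy": -0.87, "dz": 0, "wx": 0, "wy": 0, "wz": 0}, {"dx": 0.04, "dy": -0.87, "dz": 0, "wx": 0, "wy": 0, "wz": 0}, {"dx": 0.04, "dy": -0.87, "dz": 0, "wx": 0, "wy": 0, "wz": 0}, {"dx": 0.04, "dy": -0.87, "dz": 0, "wx": 0, "wy": 0, "wz": 0}, {"dx": 0.04, "dy": -0.87, "dz": 0, "wx": 0, "wy": 0, "wz": 0}, {"dx": 0.04, "dy": -0.87, "dz": 0, "wx": 0, "wy": 0, "wz": 0}, {"dx": 0.04, "dy": -0.87, "dz": 0, "wx": 0, "wy": 0, "wz": 0}, {"dx": 0.04, "dy": -0.87, "dz": 0, "wx": 0, "wy": 0, "wz": 0}, {"dx": 0, "dy": 0, "dz": 0, "wx": 0, "wy": 0, "wz": 0}, {"dx": 0, "dy": 0, "dz": 0, "wx": 0, "wy": 0, "wz": 0}], "jaw": -0.5}}

```text
time_s: 23.3
tool_pos: [0.5639, -0.2788, 0.3025]
ee_rot: [-0.0, -0.004, 1.0, -0.001]
wrist_force: [0.1, 0.3, -0.3]
finger_gap: 0.752
grip_force: 0.0
```

```bash
python3 - <<'E'
from h import *
m=vision.camera_model("wrist")
im=vision.read_camera("wrist")[:,:,::-1]; cv2.imwrite("pics/w8.png",im); dies(im,m); tilt(); go([.5697,-.3732,.014],1.012)
E
```

```text
long meas 0.126 0.0236 mid [ 0.6705 -0.5785] centre [ 0.6676 -0.5735] ang 0.533 grip yaw 2.104
hollow meas 0.0801 0.0481 mid [ 0.5414 -0.3836] centre [ 0.5425 -0.3854] ang -0.577 grip yaw 0.994
domed meas 0.0604 0.057 mid [ 0.4237 -0.1876] centre [ 0.4222 -0.1858] ang 0.686 grip yaw 2.257
long meas 0.1123 0.0383 mid [ 0.4396 -0.3508] centre [ 0.4382 -0.3523] ang -0.761 grip yaw 0.809
tilt fix w [-0.001 -0.     0.   ]
pos [ 0.5641 -0.2778  0.3025] yaw 1.58 tz [-0.    -0.001 -1.   ] shift units [-0.09 -1.9   5.77]
wz total 0.568
```

Request:
{"op": "carry_out", "data": {"rows": [{"dx": 0.15, "dy": -0.7, "dz": 0, "wx": 0, "wy": 0, "wz": 0}, {"dx": 0.15, "dy": -0.72, "dz": 0, "wx": 0, "wy": 0, "wz": 0}, {"dx": 0.16, "dy": -0.72, "dz": 0, "wx": 0, "wy": 0, "wz": 0}, {"dx": 0, "dy": 0, "dz": 0.8, "wx": 0, "wy": 0, "wz": 0.147}, {"dx": 0, "dy": 0, "dz": 0.8, "wx": 0, "wy": 0, "wz": 0.147}, {"dx": 0, "dy": 0, "dz": 0.8, "wx": 0, "wy": 0, "wz": 0.147}, {"dx": 0, "dy": 0, "dz": 0.8, "wx": 0, "wy": 0, "wz": 0.145}, {"dx": 0, "dy": 0, "dz": 0.8, "wx": 0, "wy": 0, "wz": 0}, {"dx": 0, "dy": 0, "dz": 0.7, "wx": 0, "wy": 0, "wz": 0}, {"dx": 0, "dy": 0, "dz": 0, "wx": 0, "wy": 0, "wz": 0}, {"dx": 0, "dy": 0, "dz": 0, "wx": 0, "wy": 0, "wz": 0}]}}

```text
time_s: 24.45
tool_pos: [0.5425, -0.3844, 0.0674]
ee_rot: [-0.0, 0.283, 0.959, -0.001]
wrist_force: [0.0, -0.4, 0.9]
finger_gap: 0.748
grip_force: 0.0
```

```bash
python3 - <<'E'
from h import *
tilt(); go([.542,-.3848,.014],.994)
m=vision.camera_model("wrist")
im=vision.read_camera("wrist")[:,:,::-1]; dies(im,m)
E
```

```text
tilt fix w [-0.001 -0.001  0.   ]
pos [ 0.5425 -0.3844  0.0674] yaw 0.996 tz [-0.001 -0.001 -1.   ] shift units [ 0.   -0.01  1.07]
wz total 0.002
domed meas 0.0658 0.0461 mid [ 0.5342 -0.38  ] centre [ 0.5366 -0.3815] ang -0.574 grip yaw 0.997
long meas 0.112 0.0362 mid [ 0.4391 -0.3516] centre [ 0.4384 -0.3523] ang -0.761 grip yaw 0.81
```

Request:
{"op": "carry_out", "data": {"rows": [{"dx": 0, "dy": 0, "dz": 0.4, "wx": 0, "wy": 0, "wz": 0}, {"dx": 0, "dy": 0, "dz": 0.4, "wx": 0, "wy": 0, "wz": 0}, {"dx": 0, "dy": 0, "dz": 0.27, "wx": 0, "wy": 0, "wz": 0}, {"dx": 0, "dy": 0, "dz": 0, "wx": 0, "wy": 0, "wz": 0}, {"dx": 0, "dy": 0, "dz": 0, "wx": 0, "wy": 0, "wz": 0}]}}

```text
time_s: 25.0
tool_pos: [0.5427, -0.3863, 0.0149]
ee_rot: [0.001, 0.284, 0.959, -0.001]
wrist_force: [-1.6, -0.1, 0.3]
finger_gap: 0.75
grip_force: 0.0
```

Request:
{"op": "carry_out", "data": {"rows": [{"dx": 0, "dy": 0, "dz": 0, "wx": 0, "wy": 0, "wz": 0}, {"dx": 0, "dy": 0, "dz": 0, "wx": 0, "wy": 0, "wz": 0}, {"dx": 0, "dy": 0, "dz": 0, "wx": 0, "wy": 0, "wz": 0}, {"dx": 0, "dy": 0, "dz": 0, "wx": 0, "wy": 0, "wz": 0}, {"dx": 0, "dy": 0, "dz": 0, "wx": 0, "wy": 0, "wz": 0}, {"dx": 0, "dy": 0, "dz": 0, "wx": 0, "wy": 0, "wz": 0}], "jaw": 1, "force": 45}}

```text
time_s: 25.6
tool_pos: [0.5422, -0.3858, 0.0138]
ee_rot: [-0.0, 0.284, 0.959, -0.001]
wrist_force: [-0.3, 1.7, 2.3]
finger_gap: 0.479
grip_force: 45.0
```

Request:
{"op": "carry_out", "data": {"rows": [{"dx": 0, "dy": 0, "dz": -0.3, "wx": 0, "wy": 0, "wz": 0}, {"dx": 0, "dy": 0, "dz": -0.7, "wx": 0, "wy": 0, "wz": 0}, {"dx": 0, "dy": 0, "dz": -0.8, "wx": 0, "wy": 0, "wz": 0}, {"dx": 0, "dy": 0, "dz": -0.76, "wx": 0, "wy": 0, "wz": 0}, {"dx": 0, "dy": 0, "dz": 0, "wx": 0, "wy": 0, "wz": -0.147}, {"dx": 0, "dy": 0, "dz": 0, "wx": 0, "wy": 0, "wz": -0.147}, {"dx": 0, "dy": 0, "dz": 0, "wx": 0, "wy": 0, "wz": -0.147}, {"dx": 0, "dy": 0, "dz": 0, "wx": 0, "wy": 0, "wz": -0.145}, {"dx": 0, "dy": 0, "dz": 0, "wx": 0, "wy": 0, "wz": 0}]}}

```text
time_s: 26.5
tool_pos: [0.5413, -0.3852, 0.1409]
ee_rot: [-0.001, -0.005, 1.0, -0.0]
wrist_force: [0.6, 1.7, -3.5]
finger_gap: 0.479
grip_force: 45.0
```

```bash
python3 - <<'E'
from h import *
tilt(); go([.577,.186,.142],1.581)
E
```

```text
tilt fix w [-0.001 -0.002  0.   ]
pos [ 0.5413 -0.3852  0.1409] yaw 1.58 tz [-0.002 -0.001 -1.   ] shift units [-0.82 11.42 -0.03]
wz total -0.001
```

Request:
{"op": "carry_out", "data": {"rows": [{"dx": -0.06, "dy": 0.4, "dz": 0, "wx": 0, "wy": 0, "wz": 0}, {"dx": -0.06, "dy": 0.75, "dz": 0, "wx": 0, "wy": 0, "wz": 0}, {"dx": -0.06, "dy": 0.75, "dz": 0, "wx": 0, "wy": 0, "wz": 0}, {"dx": -0.06, "dy": 0.75, "dz": 0, "wx": 0, "wy": 0, "wz": 0}, {"dx": -0.06, "dy": 0.75, "dz": 0, "wx": 0, "wy": 0, "wz": 0}, {"dx": -0.06, "dy": 0.75, "dz": 0, "wx": 0, "wy": 0, "wz": 0}, {"dx": -0.06, "dy": 0.75, "dz": 0, "wx": 0, "wy": 0, "wz": 0}, {"dx": -0.06, "dy": 0.75, "dz": 0, "wx": 0, "wy": 0, "wz": 0}, {"dx": -0.06, "dy": 0.75, "dz": 0, "wx": 0, "wy": 0, "wz": 0}, {"dx": -0.06, "dy": 0.75, "dz": 0, "wx": 0, "wy": 0, "wz": 0}]}}

```text
time_s: 27.5
tool_pos: [0.5678, -0.0255, 0.1408]
ee_rot: [-0.001, -0.004, 1.0, -0.0]
wrist_force: [0.2, -0.5, -3.5]
finger_gap: 0.482
grip_force: 45.0
```

Request:
{"op": "carry_out", "data": {"rows": [{"dx": -0.06, "dy": 0.75, "dz": 0, "wx": 0, "wy": 0, "wz": 0}, {"dx": -0.06, "dy": 0.75, "dz": 0, "wx": 0, "wy": 0, "wz": 0}, {"dx": -0.06, "dy": 0.75, "dz": 0, "wx": 0, "wy": 0, "wz": 0}, {"dx": -0.04, "dy": 0.75, "dz": 0, "wx": 0, "wy": 0, "wz": 0}, {"dx": 0, "dy": 0.75, "dz": 0, "wx": 0, "wy": 0, "wz": 0}, {"dx": 0, "dy": 0.52, "dz": 0, "wx": 0, "wy": 0, "wz": 0}, {"dx": 0, "dy": 0, "dz": 0, "wx": 0, "wy": 0, "wz": 0}, {"dx": 0, "dy": 0, "dz": 0.6, "wx": 0, "wy": 0, "wz": 0}, {"dx": 0, "dy": 0, "dz": 0.6, "wx": 0, "wy": 0, "wz": 0}, {"dx": 0, "dy": 0, "dz": 0.6, "wx": 0, "wy": 0, "wz": 0}, {"dx": 0, "dy": 0, "dz": 0, "wx": 0, "wy": 0, "wz": 0}, {"dx": 0, "dy": 0, "dz": 0, "wx": 0, "wy": 0, "wz": 0}]}}

```text
time_s: 28.7
tool_pos: [0.5768, 0.1854, 0.0504]
ee_rot: [-0.001, -0.004, 1.0, -0.001]
wrist_force: [-0.3, 0.8, -3.3]
finger_gap: 0.476
grip_force: 45.0
```

```bash
python3 - <<'E'
from h import *
tilt(); go([.577,.186,.0225],1.581)
p=tool()[0]; m=vision.camera_model("wrist"); im=vision.read_camera("wrist")[:,:,::-1]
# die top front edge: grey mask, column through TCP
hsv=cv2.cvtColor(im,cv2.COLOR_BGR2HSV); mk=((hsv[...,1]<60)&(hsv[...,2]>100))
cols=range(300,336); vs=[np.where(mk[80:250,u])[0].min()+80 for u in cols]; v=np.median(vs)
r=int(v)+15; us=np.where(mk[r,230:400])[0]+230; print(v,us.min(),us.max())
zt=p[2]-.0138+.03
print([cast(m,q,zt,True).round(4) for q in((317,v),(us.min(),r),(us.max(),r))])
print("bottom edge option",cast(m,(317,v),zt-.03,True).round(4))
cv2.imwrite("pics/w9.png",im[60:300,180:500])
E
```

```text
tilt fix w [-0.002 -0.003  0.   ]
pos [0.5768 0.1854 0.0504] yaw 1.579 tz [-0.003 -0.002 -1.   ] shift units [-0.01  0.01  0.56]
wz total -0.002
189.0 230 361
[array([0.5319, 0.1848, 0.0666]), array([0.5403, 0.1388, 0.0666]), array([0.5397, 0.2077, 0.0666])]
bottom edge option [0.5393 0.1848 0.0366]
```

Request:
{"op": "carry_out", "data": {"rows": [{"dx": 0, "dy": 0.01, "dz": 0.15, "wx": -0.002, "wy": -0.003, "wz": 0}, {"dx": 0, "dy": 0, "dz": 0.15, "wx": 0, "wy": 0, "wz": 0}, {"dx": 0, "dy": 0, "dz": 0, "wx": 0, "wy": 0, "wz": 0}, {"dx": 0, "dy": 0, "dz": 0.06, "wx": 0, "wy": 0, "wz": 0}, {"dx": 0, "dy": 0, "dz": 0.06, "wx": 0, "wy": 0, "wz": 0}, {"dx": 0, "dy": 0, "dz": 0.05, "wx": 0, "wy": 0, "wz": 0}, {"dx": 0, "dy": 0, "dz": 0.05, "wx": 0, "wy": 0, "wz": 0}, {"dx": 0, "dy": 0, "dz": 0.03, "wx": 0, "wy": 0, "wz": 0}, {"dx": 0, "dy": 0, "dz": 0, "wx": 0, "wy": 0, "wz": 0}, {"dx": 0, "dy": 0, "dz": 0, "wx": 0, "wy": 0, "wz": 0}]}}

```text
time_s: 29.75
tool_pos: [0.5774, 0.1862, 0.0231]
ee_rot: [0.001, -0.005, 1.0, 0.0]
wrist_force: [0.2, 0.4, -3.3]
finger_gap: 0.48
grip_force: 45.0
```

Request:
{"op": "carry_out", "data": {"rows": [{"dx": 0, "dy": 0, "dz": 0.02, "wx": 0, "wy": 0, "wz": 0}, {"dx": 0, "dy": 0, "dz": 0, "wx": 0, "wy": 0, "wz": 0}]}}

```text
time_s: 29.95
tool_pos: [0.5774, 0.1862, 0.022]
ee_rot: [0.001, -0.005, 1.0, 0.0]
wrist_force: [0.0, 0.5, -3.0]
finger_gap: 0.478
grip_force: 45.0
```

Request:
{"op": "carry_out", "data": {"rows": [{"dx": 0, "dy": 0, "dz": 0, "wx": 0, "wy": 0, "wz": 0}, {"dx": 0, "dy": 0, "dz": 0, "wx": 0, "wy": 0, "wz": 0}, {"dx": 0, "dy": 0, "dz": -0.3, "wx": 0, "wy": 0, "wz": 0}, {"dx": 0, "dy": 0, "dz": -0.9, "wx": 0, "wy": 0, "wz": 0}, {"dx": 0, "dy": 0, "dz": -0.9, "wx": 0, "wy": 0, "wz": 0}, {"dx": 0, "dy": 0, "dz": -0.9, "wx": 0, "wy": 0, "wz": 0}, {"dx": 0, "dy": 0, "dz": -0.9, "wx": 0, "wy": 0, "wz": 0}, {"dx": 0, "dy": 0, "dz": -0.9, "wx": 0, "wy": 0, "wz": 0}, {"dx": 0, "dy": 0, "dz": -0.8, "wx": 0, "wy": 0, "wz": 0}], "jaw": -0.22}}

```text
time_s: 30.85
tool_pos: [0.577, 0.1861, 0.307]
ee_rot: [0.003, -0.005, 1.0, 0.001]
wrist_force: [0.7, -0.5, -0.1]
finger_gap: 0.615
grip_force: 0.0
```

```bash
python3 - <<'E'
from h import *
m=vision.camera_model("wrist")
im=vision.read_camera("wrist")[:,:,::-1]; dies(im,m); cv2.imwrite("pics/w10.png",im)
E
```

```text
hollow meas 0.0792 0.0483 mid [0.5773 0.1866] centre [0.5789 0.1866] ang 0.01 grip yaw 1.581
grooved meas 0.098 0.0452 mid [0.5795 0.1133] centre [0.5816 0.1107] ang 0.01 grip yaw 1.581
hollow meas 0.0755 0.0648 mid [ 0.4246 -0.1748] centre [ 0.4309 -0.1817] ang 0.685 grip yaw 2.256
```

Request:
{"op": "carry_out", "data": {"rows": [{"dx": 0.09, "dy": -0.85, "dz": 0, "wx": 0, "wy": 0, "wz": 0}, {"dx": 0.09, "dy": -0.85, "dz": 0, "wx": 0, "wy": 0, "wz": 0}, {"dx": 0.09, "dy": -0.85, "dz": 0, "wx": 0, "wy": 0, "wz": 0}, {"dx": 0.09, "dy": -0.85, "dz": 0, "wx": 0, "wy": 0, "wz": 0}, {"dx": 0.09, "dy": -0.85, "dz": 0, "wx": 0, "wy": 0, "wz": 0}, {"dx": 0.09, "dy": -0.85, "dz": 0, "wx": 0, "wy": 0, "wz": 0}, {"dx": 0.09, "dy": -0.85, "dz": 0, "wx": 0, "wy": 0, "wz": 0}, {"dx": 0.09, "dy": -0.85, "dz": 0, "wx": 0, "wy": 0, "wz": 0}, {"dx": 0.09, "dy": -0.85, "dz": 0, "wx": 0, "wy": 0, "wz": 0}, {"dx": 0.09, "dy": -0.85, "dz": 0, "wx": 0, "wy": 0, "wz": 0}, {"dx": 0, "dy": 0, "dz": 0, "wx": 0, "wy": 0, "wz": 0}, {"dx": 0, "dy": 0, "dz": 0, "wx": 0, "wy": 0, "wz": 0}], "jaw": -0.6}}

```text
time_s: 32.1
tool_pos: [0.5358, -0.24, 0.3026]
ee_rot: [0.001, -0.004, 1.0, 0.0]
wrist_force: [0.7, 0.6, 0.2]
finger_gap: 0.799
grip_force: 0.0
```

```bash
python3 - <<'E'
from h import *
m=vision.camera_model("wrist")
im=vision.read_camera("wrist")[:,:,::-1]; dies(im,m); tilt(); go([.4225,-.1865,.014],2.257); go([.4385,-.352,.014],.809)
E
```

```text
long meas 0.1131 0.0388 mid [ 0.4394 -0.3504] centre [ 0.4381 -0.3524] ang -0.758 grip yaw 0.813
domed meas 0.0605 0.0542 mid [ 0.4228 -0.1863] centre [ 0.4221 -0.1855] ang 0.685 grip yaw 2.256
tilt fix w [ 0.001  0.003 -0.   ]
pos [ 0.536  -0.2391  0.3025] yaw 1.58 tz [ 0.003  0.001 -1.   ] shift units [2.28 1.07 5.76]
wz total -0.677
pos [ 0.536  -0.2391  0.3025] yaw 1.58 tz [ 0.003  0.001 -1.   ] shift units [ 1.99 -2.24  5.76]
wz total 0.771
```

Request:
{"op": "carry_out", "data": {"rows": [{"dx": 0.76, "dy": 0.36, "dz": 0, "wx": 0, "wy": 0, "wz": 0}, {"dx": 0.76, "dy": 0.36, "dz": 0, "wx": 0, "wy": 0, "wz": 0}, {"dx": 0.76, "dy": 0.36, "dz": 0, "wx": 0, "wy": 0, "wz": 0}, {"dx": 0, "dy": 0, "dz": 0.8, "wx": 0, "wy": 0, "wz": -0.135}, {"dx": 0, "dy": 0, "dz": 0.8, "wx": 0, "wy": 0, "wz": -0.135}, {"dx": 0, "dy": 0, "dz": 0.8, "wx": 0, "wy": 0, "wz": -0.135}, {"dx": 0, "dy": 0, "dz": 0.8, "wx": 0, "wy": 0, "wz": -0.135}, {"dx": 0, "dy": 0, "dz": 0.8, "wx": 0, "wy": 0, "wz": -0.135}, {"dx": 0, "dy": 0, "dz": 0.7, "wx": 0, "wy": 0, "wz": 0}, {"dx": 0, "dy": 0, "dz": 0, "wx": 0, "wy": 0, "wz": 0}, {"dx": 0, "dy": 0, "dz": 0, "wx": 0, "wy": 0, "wz": 0}]}}

```text
time_s: 33.25
tool_pos: [0.4223, -0.1854, 0.0672]
ee_rot: [0.001, -0.336, 0.942, 0.0]
wrist_force: [0.6, -0.0, -0.0]
finger_gap: 0.801
grip_force: 0.0
```

```bash
python3 - <<'E'
from h import *
tilt(); go([.4225,-.1858,.014],2.256)
E
```

```text
tilt fix w [-0.     0.002  0.   ]
pos [ 0.4223 -0.1854  0.0672] yaw 2.257 tz [ 0.002  0.001 -1.   ] shift units [ 0.   -0.01  1.06]
wz total 0.001
```

Request:
{"op": "carry_out", "data": {"rows": [{"dx": 0, "dy": 0, "dz": 0.4, "wx": 0, "wy": 0.002, "wz": 0}, {"dx": 0, "dy": 0, "dz": 0.4, "wx": 0, "wy": 0, "wz": 0}, {"dx": 0, "dy": 0, "dz": 0.26, "wx": 0, "wy": 0, "wz": 0}, {"dx": 0, "dy": 0, "dz": 0, "wx": 0, "wy": 0, "wz": 0}, {"dx": 0, "dy": 0, "dz": 0, "wx": 0, "wy": 0, "wz": 0}]}}

```text
time_s: 33.75
tool_pos: [0.423, -0.1868, 0.015]
ee_rot: [0.001, -0.336, 0.942, -0.001]
wrist_force: [-0.1, 0.3, 0.0]
finger_gap: 0.801
grip_force: 0.0
```

Request:
{"op": "carry_out", "data": {"rows": [{"dx": 0, "dy": 0, "dz": 0, "wx": 0, "wy": 0, "wz": 0}, {"dx": 0, "dy": 0, "dz": 0, "wx": 0, "wy": 0, "wz": 0}, {"dx": 0, "dy": 0, "dz": 0, "wx": 0, "wy": 0, "wz": 0}, {"dx": 0, "dy": 0, "dz": 0, "wx": 0, "wy": 0, "wz": 0}, {"dx": 0, "dy": 0, "dz": 0, "wx": 0, "wy": 0, "wz": 0}, {"dx": 0, "dy": 0, "dz": 0, "wx": 0, "wy": 0, "wz": 0}], "jaw": 1, "force": 45}}

```text
time_s: 34.35
tool_pos: [0.4219, -0.1862, 0.0139]
ee_rot: [-0.0, -0.336, 0.942, 0.0]
wrist_force: [-2.1, 1.8, 6.2]
finger_gap: 0.544
grip_force: 45.0
```

Request:
{"op": "carry_out", "data": {"rows": [{"dx": 0, "dy": 0, "dz": -0.3, "wx": 0, "wy": 0, "wz": 0}, {"dx": 0, "dy": 0, "dz": -0.7, "wx": 0, "wy": 0, "wz": 0}, {"dx": 0, "dy": 0, "dz": -0.8, "wx": 0, "wy": 0, "wz": 0}, {"dx": 0, "dy": 0, "dz": -0.76, "wx": 0, "wy": 0, "wz": 0}, {"dx": 0, "dy": 0, "dz": 0, "wx": 0, "wy": 0, "wz": 0.135}, {"dx": 0, "dy": 0, "dz": 0, "wx": 0, "wy": 0, "wz": 0.135}, {"dx": 0, "dy": 0, "dz": 0, "wx": 0, "wy": 0, "wz": 0.135}, {"dx": 0, "dy": 0, "dz": 0, "wx": 0, "wy": 0, "wz": 0.135}, {"dx": 0, "dy": 0, "dz": 0, "wx": 0, "wy": 0, "wz": 0.135}, {"dx": 0, "dy": 0, "dz": 0, "wx": 0, "wy": 0, "wz": 0}]}}

```text
time_s: 35.35
tool_pos: [0.4211, -0.1859, 0.1399]
ee_rot: [-0.001, -0.005, 1.0, 0.0]
wrist_force: [0.2, 0.2, -4.0]
finger_gap: 0.542
grip_force: 45.0
```

```bash
python3 - <<'E'
from h import *
tilt(); go([.576,.2645,.142],1.581)
E
```

```text
tilt fix w [ 0.    -0.002  0.   ]
pos [ 0.4211 -0.1859  0.1399] yaw 1.581 tz [-0.002  0.    -1.   ] shift units [-3.19  8.98 -0.04]
wz total -0.0
```

Request:
{"op": "carry_out", "data": {"rows": [{"dx": -0.2, "dy": 0.4, "dz": 0, "wx": 0, "wy": 0, "wz": 0}, {"dx": -0.26, "dy": 0.7, "dz": 0, "wx": 0, "wy": 0, "wz": 0}, {"dx": -0.26, "dy": 0.7, "dz": 0, "wx": 0, "wy": 0, "wz": 0}, {"dx": -0.26, "dy": 0.7, "dz": 0, "wx": 0, "wy": 0, "wz": 0}, {"dx": -0.26, "dy": 0.7, "dz": 0, "wx": 0, "wy": 0, "wz": 0}, {"dx": -0.26, "dy": 0.7, "dz": 0, "wx": 0, "wy": 0, "wz": 0}, {"dx": -0.26, "dy": 0.7, "dz": 0, "wx": 0, "wy": 0, "wz": 0}, {"dx": -0.26, "dy": 0.7, "dz": 0, "wx": 0, "wy": 0, "wz": 0}, {"dx": -0.26, "dy": 0.7, "dz": 0, "wx": 0, "wy": 0, "wz": 0}, {"dx": -0.26, "dy": 0.7, "dz": 0, "wx": 0, "wy": 0, "wz": 0}, {"dx": -0.26, "dy": 0.7, "dz": 0, "wx": 0, "wy": 0, "wz": 0}]}}

```text
time_s: 36.45
tool_pos: [0.5582, 0.1864, 0.1401]
ee_rot: [-0.0, -0.007, 1.0, -0.001]
wrist_force: [0.7, 0.0, -3.1]
finger_gap: 0.545
grip_force: 45.0
```

Request:
{"op": "carry_out", "data": {"rows": [{"dx": -0.26, "dy": 0.7, "dz": 0, "wx": 0, "wy": 0, "wz": 0}, {"dx": -0.13, "dy": 0.6, "dz": 0, "wx": 0, "wy": 0, "wz": 0}, {"dx": 0, "dy": 0.28, "dz": 0, "wx": 0, "wy": 0, "wz": 0}, {"dx": 0, "dy": 0, "dz": 0, "wx": 0, "wy": 0, "wz": 0}, {"dx": 0, "dy": 0, "dz": 0, "wx": 0, "wy": 0, "wz": 0}, {"dx": 0, "dy": 0, "dz": 0.6, "wx": 0, "wy": 0, "wz": 0}, {"dx": 0, "dy": 0, "dz": 0.6, "wx": 0, "wy": 0, "wz": 0}, {"dx": 0, "dy": 0, "dz": 0.6, "wx": 0, "wy": 0, "wz": 0}, {"dx": 0, "dy": 0, "dz": 0, "wx": 0, "wy": 0, "wz": 0}, {"dx": 0, "dy": 0, "dz": 0, "wx": 0, "wy": 0, "wz": 0}]}}

```text
time_s: 37.45
tool_pos: [0.5767, 0.263, 0.0511]
ee_rot: [-0.0, -0.004, 1.0, -0.001]
wrist_force: [0.7, 0.7, -3.3]
finger_gap: 0.543
grip_force: 45.0
```

```bash
cat > held.py <<'E'
from h import *
import sys
L,tx,ty,zg=map(float,sys.argv[1:5]); tilt(); go([tx,ty,.0215],1.581)
p=tool()[0]; m=vision.camera_model("wrist"); im=vision.read_camera("wrist")[:,:,::-1]
hsv=cv2.cvtColor(im,cv2.COLOR_BGR2HSV); mk=((hsv[...,1]<60)&(hsv[...,2]>100))
for s in(-.3,0,.3):
    u0=int(317+s*60); v=np.where(mk[80:255,u0])[0].min()+80; zb=p[2]-zg
    print(u0,v,"centre x from bottom front edge",(cast(m,(u0,v),zb,True)[0]+L/2).round(4))
E
python3 held.py .060 .576 .2645 .0139
```

```text
tilt fix w [-0.001 -0.001  0.   ]
pos [0.5767 0.263  0.0511] yaw 1.58 tz [-0.001 -0.001 -1.   ] shift units [0.01 0.03 0.59]
wz total -0.001
299 203 centre x from bottom front edge 0.5783
317 203 centre x from bottom front edge 0.5782
335 203 centre x from bottom front edge 0.578
```

Request:
{"op": "carry_out", "data": {"rows": [{"dx": 0.03, "dy": 0.03, "dz": 0.15, "wx": 0, "wy": 0, "wz": 0}, {"dx": 0, "dy": 0, "dz": 0.15, "wx": 0, "wy": 0, "wz": 0}, {"dx": 0, "dy": 0, "dz": 0, "wx": 0, "wy": 0, "wz": 0}, {"dx": 0, "dy": 0, "dz": 0.06, "wx": 0, "wy": 0, "wz": 0}, {"dx": 0, "dy": 0, "dz": 0.06, "wx": 0, "wy": 0, "wz": 0}, {"dx": 0, "dy": 0, "dz": 0.05, "wx": 0, "wy": 0, "wz": 0}, {"dx": 0, "dy": 0, "dz": 0.05, "wx": 0, "wy": 0, "wz": 0}, {"dx": 0, "dy": 0, "dz": 0.05, "wx": 0, "wy": 0, "wz": 0}, {"dx": 0, "dy": 0, "dz": 0, "wx": 0, "wy": 0, "wz": 0}, {"dx": 0, "dy": 0, "dz": 0, "wx": 0, "wy": 0, "wz": 0}]}}

```text
time_s: 38.5
tool_pos: [0.5756, 0.2657, 0.0227]
ee_rot: [0.0, -0.005, 1.0, -0.0]
wrist_force: [0.8, 0.3, -4.7]
finger_gap: 0.543
grip_force: 45.0
```

Request:
{"op": "carry_out", "data": {"rows": [{"dx": 0, "dy": 0, "dz": 0.02, "wx": 0, "wy": 0, "wz": 0}, {"dx": 0, "dy": 0, "dz": 0, "wx": 0, "wy": 0, "wz": 0}]}}

```text
time_s: 38.7
tool_pos: [0.5758, 0.2657, 0.022]
ee_rot: [0.0, -0.005, 1.0, -0.0]
wrist_force: [0.4, 0.1, -4.6]
finger_gap: 0.544
grip_force: 45.0
```

Request:
{"op": "carry_out", "data": {"rows": [{"dx": 0, "dy": 0, "dz": 0, "wx": 0, "wy": 0, "wz": 0}, {"dx": 0, "dy": 0, "dz": 0, "wx": 0, "wy": 0, "wz": 0}, {"dx": 0, "dy": 0, "dz": -0.3, "wx": 0, "wy": 0, "wz": 0}, {"dx": 0, "dy": 0, "dz": -0.9, "wx": 0, "wy": 0, "wz": 0}, {"dx": 0, "dy": 0, "dz": -0.9, "wx": 0, "wy": 0, "wz": 0}, {"dx": 0, "dy": 0, "dz": -0.9, "wx": 0, "wy": 0, "wz": 0}, {"dx": 0, "dy": 0, "dz": -0.9, "wx": 0, "wy": 0, "wz": 0}, {"dx": 0, "dy": 0, "dz": -0.9, "wx": 0, "wy": 0, "wz": 0}, {"dx": 0, "dy": 0, "dz": -0.8, "wx": 0, "wy": 0, "wz": 0}], "jaw": -0.33}}

```text
time_s: 39.6
tool_pos: [0.5756, 0.2659, 0.3068]
ee_rot: [0.002, -0.005, 1.0, 0.001]
wrist_force: [1.0, 0.0, 0.5]
finger_gap: 0.661
grip_force: 0.0
```

```bash
python3 - <<'E'
from h import *
m=vision.camera_model("wrist")
im=vision.read_camera("wrist")[:,:,::-1]; dies(im,m); cv2.imwrite("pics/w11.png",im)
E
```

```text
domed meas 0.0627 0.0546 mid [0.576  0.2659] centre [0.5774 0.2659] ang 0.01 grip yaw 1.58
hollow meas 0.0802 0.0515 mid [0.5773 0.1866] centre [0.5795 0.184 ] ang 0.014 grip yaw 1.585
grooved meas 0.0999 0.0501 mid [0.5807 0.1144] centre [0.5837 0.1095] ang 0.007 grip yaw 1.578
```

Request:
{"op": "carry_out", "data": {"rows": [{"dx": 0.08, "dy": -0.9, "dz": 0, "wx": 0, "wy": 0, "wz": 0}, {"dx": 0.08, "dy": -0.9, "dz": 0, "wx": 0, "wy": 0, "wz": 0}, {"dx": 0.08, "dy": -0.9, "dz": 0, "wx": 0, "wy": 0, "wz": 0}, {"dx": 0.08, "dy": -0.9, "dz": 0, "wx": 0, "wy": 0, "wz": 0}, {"dx": 0.08, "dy": -0.9, "dz": 0, "wx": 0, "wy": 0, "wz": 0}, {"dx": 0.08, "dy": -0.9, "dz": 0, "wx": 0, "wy": 0, "wz": 0}, {"dx": 0.08, "dy": -0.9, "dz": 0, "wx": 0, "wy": 0, "wz": 0}, {"dx": 0.08, "dy": -0.9, "dz": 0, "wx": 0, "wy": 0, "wz": 0}, {"dx": 0.08, "dy": -0.9, "dz": 0, "wx": 0, "wy": 0, "wz": 0}, {"dx": 0.08, "dy": -0.9, "dz": 0, "wx": 0, "wy": 0, "wz": 0}, {"dx": 0, "dy": -0.9, "dz": 0, "wx": 0, "wy": 0, "wz": 0}, {"dx": 0, "dy": -0.9, "dz": 0, "wx": 0, "wy": 0, "wz": 0}], "jaw": -0.33}}

```text
time_s: 40.85
tool_pos: [0.5404, -0.2764, 0.3039]
ee_rot: [0.001, -0.005, 1.0, -0.001]
wrist_force: [0.3, 0.6, 0.2]
finger_gap: 0.667
grip_force: 0.0
```

Request:
{"op": "carry_out", "data": {"rows": [{"dx": 0, "dy": 0, "dz": 0, "wx": 0, "wy": 0, "wz": 0}, {"dx": 0, "dy": 0, "dz": 0, "wx": 0, "wy": 0, "wz": 0}]}}

```text
time_s: 41.05
tool_pos: [0.5405, -0.2752, 0.3029]
ee_rot: [0.001, -0.004, 1.0, -0.0]
wrist_force: [0.1, 0.3, -0.3]
finger_gap: 0.665
grip_force: 0.0
```

```bash
python3 - <<'E'
from h import *
m=vision.camera_model("wrist")
im=vision.read_camera("wrist")[:,:,::-1]; dies(im,m); tilt(); go([.4385,-.352,.014],.812)
E
```

```text
long meas 0.1127 0.0375 mid [ 0.4391 -0.3509] centre [ 0.4379 -0.3522] ang -0.76 grip yaw 0.81
tilt fix w [-0.     0.001  0.   ]
pos [ 0.5407 -0.2742  0.3029] yaw 1.58 tz [ 0.001 -0.    -1.   ] shift units [ 2.07 -1.53  5.78]
wz total 0.768
```

Request:
{"op": "carry_out", "data": {"rows": [{"dx": 0.69, "dy": -0.51, "dz": 0, "wx": 0, "wy": 0, "wz": 0}, {"dx": 0.69, "dy": -0.51, "dz": 0, "wx": 0, "wy": 0, "wz": 0}, {"dx": 0.69, "dy": -0.51, "dz": 0, "wx": 0, "wy": 0, "wz": 0}, {"dx": 0, "dy": 0, "dz": 0.8, "wx": 0, "wy": 0, "wz": 0.128}, {"dx": 0, "dy": 0, "dz": 0.8, "wx": 0, "wy": 0, "wz": 0.128}, {"dx": 0, "dy": 0, "dz": 0.8, "wx": 0, "wy": 0, "wz": 0.128}, {"dx": 0, "dy": 0, "dz": 0.8, "wx": 0, "wy": 0, "wz": 0.128}, {"dx": 0, "dy": 0, "dz": 0.8, "wx": 0, "wy": 0, "wz": 0.128}, {"dx": 0, "dy": 0, "dz": 0.7, "wx": 0, "wy": 0, "wz": 0.128}, {"dx": 0, "dy": 0, "dz": 0, "wx": 0, "wy": 0, "wz": 0}, {"dx": 0, "dy": 0, "dz": 0, "wx": 0, "wy": 0, "wz": 0}]}}

```text
time_s: 42.2
tool_pos: [0.4386, -0.3512, 0.0678]
ee_rot: [0.0, 0.368, 0.93, -0.0]
wrist_force: [1.1, 0.5, 1.0]
finger_gap: 0.665
grip_force: 0.0
```

```bash
python3 - <<'E'
from h import *
tilt(); go([.4385,-.352,.014],.811)
m=vision.camera_model("wrist")
im=vision.read_camera("wrist")[:,:,::-1]; dies(im,m)
E
```

```text
tilt fix w [-0.  0.  0.]
pos [ 0.4386 -0.3512  0.0678] yaw 0.817 tz [ 0. -0. -1.] shift units [-0.01 -0.01  1.08]
wz total 0.006
hollow meas 0.0824 0.0346 mid [ 0.4253 -0.3398] centre [ 0.4276 -0.3419] ang -0.758 grip yaw 0.812
```

Request:
{"op": "carry_out", "data": {"rows": [{"dx": 0, "dy": 0, "dz": 0.4, "wx": 0, "wy": 0, "wz": 0.005}, {"dx": 0, "dy": 0, "dz": 0.4, "wx": 0, "wy": 0, "wz": 0}, {"dx": 0, "dy": 0, "dz": 0.28, "wx": 0, "wy": 0, "wz": 0}, {"dx": 0, "dy": 0, "dz": 0, "wx": 0, "wy": 0, "wz": 0}, {"dx": 0, "dy": 0, "dz": 0, "wx": 0, "wy": 0, "wz": 0}]}}

```text
time_s: 42.75
tool_pos: [0.4389, -0.3528, 0.0145]
ee_rot: [0.001, 0.372, 0.928, -0.001]
wrist_force: [0.7, -0.0, 0.0]
finger_gap: 0.667
grip_force: 0.0
```

Request:
{"op": "carry_out", "data": {"rows": [{"dx": 0, "dy": 0, "dz": 0, "wx": 0, "wy": 0, "wz": 0}, {"dx": 0, "dy": 0, "dz": 0, "wx": 0, "wy": 0, "wz": 0}, {"dx": 0, "dy": 0, "dz": 0, "wx": 0, "wy": 0, "wz": 0}, {"dx": 0, "dy": 0, "dz": 0, "wx": 0, "wy": 0, "wz": 0}, {"dx": 0, "dy": 0, "dz": 0, "wx": 0, "wy": 0, "wz": 0}, {"dx": 0, "dy": 0, "dz": 0, "wx": 0, "wy": 0, "wz": 0}], "jaw": 1, "force": 45}}

```text
time_s: 43.35
tool_pos: [0.4382, -0.3523, 0.0133]
ee_rot: [0.0, 0.372, 0.928, -0.0]
wrist_force: [-0.2, 0.8, 1.9]
finger_gap: 0.356
grip_force: 45.0
```

Request:
{"op": "carry_out", "data": {"rows": [{"dx": 0, "dy": 0, "dz": -0.3, "wx": 0, "wy": 0, "wz": 0}, {"dx": 0, "dy": 0, "dz": -0.7, "wx": 0, "wy": 0, "wz": 0}, {"dx": 0, "dy": 0, "dz": -0.8, "wx": 0, "wy": 0, "wz": 0}, {"dx": 0, "dy": 0, "dz": -0.76, "wx": 0, "wy": 0, "wz": 0}, {"dx": 0, "dy": 0, "dz": 0, "wx": 0, "wy": 0, "wz": -0.128}, {"dx": 0, "dy": 0, "dz": 0, "wx": 0, "wy": 0, "wz": -0.128}, {"dx": 0, "dy": 0, "dz": 0, "wx": 0, "wy": 0, "wz": -0.128}, {"dx": 0, "dy": 0, "dz": 0, "wx": 0, "wy": 0, "wz": -0.128}, {"dx": 0, "dy": 0, "dz": 0, "wx": 0, "wy": 0, "wz": -0.128}, {"dx": 0, "dy": 0, "dz": 0, "wx": 0, "wy": 0, "wz": -0.128}, {"dx": 0, "dy": 0, "dz": 0, "wx": 0, "wy": 0, "wz": 0}]}}

```text
time_s: 44.45
tool_pos: [0.4377, -0.3518, 0.1411]
ee_rot: [-0.0, -0.002, 1.0, 0.0]
wrist_force: [-0.1, -0.5, -2.0]
finger_gap: 0.355
grip_force: 45.0
```

```bash
python3 - <<'E'
from h import *
tilt(); go([.578,.0464,.142],1.581)
E
```

```text
tilt fix w [ 0. -0.  0.]
pos [ 0.4377 -0.3518  0.1411] yaw 1.575 tz [-0.  0. -1.] shift units [-2.84  7.95 -0.02]
wz total -0.006
```

Request:
{"op": "carry_out", "data": {"rows": [{"dx": -0.2, "dy": 0.4, "dz": 0, "wx": 0, "wy": 0, "wz": -0.006}, {"dx": -0.25, "dy": 0.7, "dz": 0, "wx": 0, "wy": 0, "wz": 0}, {"dx": -0.25, "dy": 0.7, "dz": 0, "wx": 0, "wy": 0, "wz": 0}, {"dx": -0.25, "dy": 0.7, "dz": 0, "wx": 0, "wy": 0, "wz": 0}, {"dx": -0.25, "dy": 0.7, "dz": 0, "wx": 0, "wy": 0, "wz": 0}, {"dx": -0.25, "dy": 0.7, "dz": 0, "wx": 0, "wy": 0, "wz": 0}, {"dx": -0.25, "dy": 0.7, "dz": 0, "wx": 0, "wy": 0, "wz": 0}, {"dx": -0.25, "dy": 0.7, "dz": 0, "wx": 0, "wy": 0, "wz": 0}, {"dx": -0.25, "dy": 0.7, "dz": 0, "wx": 0, "wy": 0, "wz": 0}, {"dx": -0.25, "dy": 0.7, "dz": 0, "wx": 0, "wy": 0, "wz": 0}, {"dx": -0.25, "dy": 0.7, "dz": 0, "wx": 0, "wy": 0, "wz": 0}]}}

```text
time_s: 45.55
tool_pos: [0.5692, 0.0208, 0.1411]
ee_rot: [0.0, -0.004, 1.0, -0.0]
wrist_force: [0.9, -0.4, -2.2]
finger_gap: 0.353
grip_force: 45.0
```

Request:
{"op": "carry_out", "data": {"rows": [{"dx": -0.1, "dy": 0.4, "dz": 0, "wx": 0, "wy": 0, "wz": 0}, {"dx": 0, "dy": 0.15, "dz": 0, "wx": 0, "wy": 0, "wz": 0}, {"dx": 0, "dy": 0, "dz": 0, "wx": 0, "wy": 0, "wz": 0}, {"dx": 0, "dy": 0, "dz": 0, "wx": 0, "wy": 0, "wz": 0}, {"dx": 0, "dy": 0, "dz": 0.6, "wx": 0, "wy": 0, "wz": 0}, {"dx": 0, "dy": 0, "dz": 0.6, "wx": 0, "wy": 0, "wz": 0}, {"dx": 0, "dy": 0, "dz": 0.6, "wx": 0, "wy": 0, "wz": 0}, {"dx": 0, "dy": 0, "dz": 0, "wx": 0, "wy": 0, "wz": 0}, {"dx": 0, "dy": 0, "dz": 0, "wx": 0, "wy": 0, "wz": 0}]}}

```text
time_s: 46.45
tool_pos: [0.5736, 0.0458, 0.0509]
ee_rot: [-0.0, -0.004, 1.0, -0.0]
wrist_force: [0.0, -0.2, -1.9]
finger_gap: 0.354
grip_force: 45.0
```

```bash
python3 held.py .112 .578 .0464 .0133
```

```text
tilt fix w [-0.001 -0.001  0.   ]
pos [0.5736 0.0458 0.0509] yaw 1.58 tz [-0.001 -0.001 -1.   ] shift units [-0.09  0.01  0.59]
wz total -0.001
299 161 centre x from bottom front edge 0.5749
317 162 centre x from bottom front edge 0.5754
335 161 centre x from bottom front edge 0.5747
```

Request:
{"op": "carry_out", "data": {"rows": [{"dx": -0.055, "dy": 0.01, "dz": 0.15, "wx": 0, "wy": 0, "wz": 0}, {"dx": 0, "dy": 0, "dz": 0.15, "wx": 0, "wy": 0, "wz": 0}, {"dx": 0, "dy": 0, "dz": 0, "wx": 0, "wy": 0, "wz": 0}, {"dx": 0, "dy": 0, "dz": 0.06, "wx": 0, "wy": 0, "wz": 0}, {"dx": 0, "dy": 0, "dz": 0.06, "wx": 0, "wy": 0, "wz": 0}, {"dx": 0, "dy": 0, "dz": 0.05, "wx": 0, "wy": 0, "wz": 0}, {"dx": 0, "dy": 0, "dz": 0.05, "wx": 0, "wy": 0, "wz": 0}, {"dx": 0, "dy": 0, "dz": 0.05, "wx": 0, "wy": 0, "wz": 0}, {"dx": 0, "dy": 0, "dz": 0, "wx": 0, "wy": 0, "wz": 0}, {"dx": 0, "dy": 0, "dz": 0, "wx": 0, "wy": 0, "wz": 0}]}}

```text
time_s: 47.5
tool_pos: [0.5766, 0.0473, 0.0223]
ee_rot: [0.0, -0.005, 1.0, -0.0]
wrist_force: [0.0, -0.5, -3.1]
finger_gap: 0.354
grip_force: 45.0
```

Request:
{"op": "carry_out", "data": {"rows": [{"dx": 0, "dy": 0, "dz": 0.02, "wx": 0, "wy": 0, "wz": 0}, {"dx": 0, "dy": 0, "dz": 0, "wx": 0, "wy": 0, "wz": 0}]}}

```text
time_s: 47.7
tool_pos: [0.5767, 0.0473, 0.0214]
ee_rot: [0.0, -0.005, 1.0, -0.0]
wrist_force: [-0.8, 0.3, -2.6]
finger_gap: 0.354
grip_force: 45.0
```

Request:
{"op": "carry_out", "data": {"rows": [{"dx": 0, "dy": 0, "dz": 0, "wx": 0, "wy": 0, "wz": 0}, {"dx": 0, "dy": 0, "dz": 0, "wx": 0, "wy": 0, "wz": 0}, {"dx": 0, "dy": 0, "dz": -0.3, "wx": 0, "wy": 0, "wz": 0}, {"dx": 0, "dy": 0, "dz": -0.9, "wx": 0, "wy": 0, "wz": 0}, {"dx": 0, "dy": 0, "dz": -0.9, "wx": 0, "wy": 0, "wz": 0}, {"dx": 0, "dy": 0, "dz": -0.9, "wx": 0, "wy": 0, "wz": 0}, {"dx": 0, "dy": 0, "dz": -0.9, "wx": 0, "wy": 0, "wz": 0}, {"dx": 0, "dy": 0, "dz": -0.9, "wx": 0, "wy": 0, "wz": 0}, {"dx": 0, "dy": 0, "dz": -0.8, "wx": 0, "wy": 0, "wz": 0}], "jaw": 0.03}}

```text
time_s: 48.6
tool_pos: [0.5767, 0.0474, 0.3061]
ee_rot: [0.002, -0.005, 1.0, -0.0]
wrist_force: [0.5, 0.7, -0.3]
finger_gap: 0.483
grip_force: 0.0
```

Request:
{"op": "carry_out", "data": {"rows": [{"dx": 0, "dy": 0.75, "dz": 0, "wx": 0, "wy": 0, "wz": 0}, {"dx": 0, "dy": 0.75, "dz": 0, "wx": 0, "wy": 0, "wz": 0}, {"dx": 0, "dy": 0.75, "dz": 0, "wx": 0, "wy": 0, "wz": 0}, {"dx": 0, "dy": 0, "dz": 0, "wx": 0, "wy": 0, "wz": 0}, {"dx": 0, "dy": 0, "dz": 0, "wx": 0, "wy": 0, "wz": 0}], "jaw": 0.4}}

```text
time_s: 49.1
tool_pos: [0.5753, 0.1604, 0.3026]
ee_rot: [0.001, -0.006, 1.0, -0.0]
wrist_force: [0.4, -0.2, -0.4]
finger_gap: 0.304
grip_force: 0.0
```

```bash
python3 - <<'E'
from h import *
m=vision.camera_model("wrist"); im=vision.read_camera("wrist")[:,:,::-1]; dies(im,m)
cv2.imwrite("pics/w12.png",cv2.resize(im[100:300,170:470],None,fx=2.6,fy=2.6,interpolation=2)); np.save("w12.npy",m,allow_pickle=True)
tilt(); go([.693,.1605,.24])
E
```

```text
domed meas 0.0648 0.059 mid [0.5756 0.2654] centre [0.578  0.2686] ang 0.02 grip yaw 1.591
hollow meas 0.0806 0.0488 mid [0.5784 0.1868] centre [0.5807 0.1882] ang 0.009 grip yaw 1.58
grooved meas 0.0973 0.0428 mid [0.5802 0.113 ] centre [0.5819 0.1118] ang 0.013 grip yaw 1.584
long meas 0.1149 0.0411 mid [0.5771 0.0476] centre [0.5786 0.0443] ang 0.016 grip yaw 1.586
tilt fix w [-0.001  0.002  0.   ]
pos [0.5754 0.1597 0.3024] yaw 1.582 tz [ 0.002 -0.001 -1.   ] shift units [-2.35 -0.01  1.25]
```

View pics/w12.png

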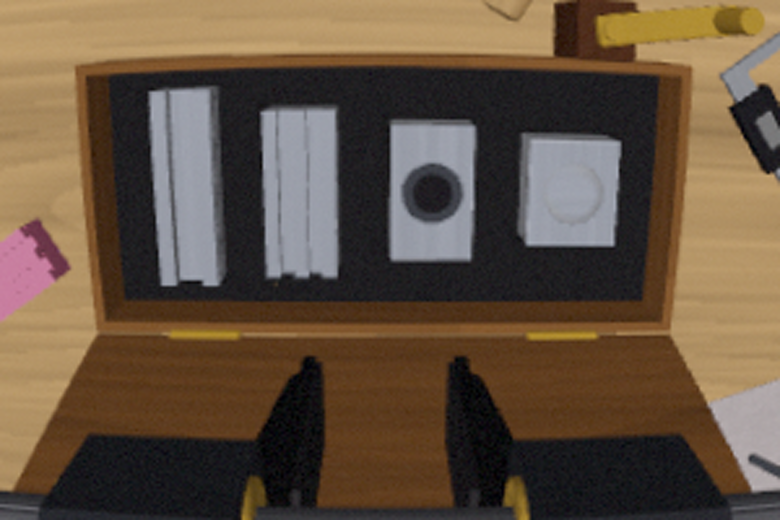

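All four dies sit level and square in their own pockets at crop (187,185), (300,190), (432,190) and (570,190). The latch is aside. Now I'll close the lid.

Request:
{"op": "carry_out", "data": {"rows": [{"dx": 0, "dy": 0, "dz": 0, "wx": 0, "wy": 0, "wz": 0.144}, {"dx": 0, "dy": 0, "dz": 0, "wx": 0, "wy": 0, "wz": 0.144}, {"dx": 0, "dy": 0, "dz": 0, "wx": 0, "wy": 0, "wz": 0.144}, {"dx": 0, "dy": 0, "dz": 0, "wx": 0, "wy": 0, "wz": 0.144}, {"dx": 0, "dy": 0, "dz": 0, "wx": 0, "wy": 0, "wz": 0.144}, {"dx": 0, "dy": 0, "dz": 0, "wx": 0, "wy": 0, "wz": 0.144}, {"dx": 0, "dy": 0, "dz": 0, "wx": 0, "wy": 0, "wz": 0.144}, {"dx": 0, "dy": 0, "dz": 0, "wx": 0, "wy": 0, "wz": 0.144}, {"dx": 0, "dy": 0, "dz": 0, "wx": 0, "wy": 0, "wz": 0.144}, {"dx": 0, "dy": 0, "dz": 0, "wx": 0, "wy": 0, "wz": 0.144}, {"dx": 0, "dy": 0, "dz": 0, "wx": 0, "wy": 0, "wz": 0.142}]}}

```text
time_s: 50.25
tool_pos: [0.5755, 0.1583, 0.3019]
ee_rot: [0.001, 0.71, 0.704, 0.0]
wrist_force: [0.0, 0.3, 0.5]
finger_gap: 0.301
grip_force: 0.0
```

Request:
{"op": "carry_out", "data": {"rows": [{"dx": 0, "dy": 0.8, "dz": 0, "wx": 0, "wy": 0, "wz": 0}, {"dx": 0, "dy": 0.8, "dz": 0, "wx": 0, "wy": 0, "wz": 0}, {"dx": 0, "dy": 0.75, "dz": 0, "wx": 0, "wy": 0, "wz": 0}, {"dx": 0, "dy": 0, "dz": 0, "wx": 0, "wy": 0, "wz": 0}, {"dx": 0, "dy": 0, "dz": 0, "wx": 0, "wy": 0, "wz": 0}], "jaw": 0.2}}

```text
time_s: 50.75
tool_pos: [0.6931, 0.1583, 0.3006]
ee_rot: [-0.0, 0.708, 0.706, -0.001]
wrist_force: [-1.3, 0.5, 0.7]
finger_gap: 0.401
grip_force: 0.0
```

```bash
python3 - <<'E'
from h import *
m=vision.camera_model("wrist"); im=vision.read_camera("wrist")[:,:,::-1]
cv2.imwrite("pics/w13.png",im); np.save("w13.npy",m,allow_pickle=True)
tilt(); go([.693,.1605,.238],0); print(proj(m,np.array([.693,.216,.257]),True))
hsv=cv2.cvtColor(im,cv2.COLOR_BGR2HSV); mk=cv2.inRange(hsv,(20,140,80),(32,255,255)); mk[262:]=0
for c in cv2.findContours(mk,0,2)[0]:
    if cv2.contourArea(c)>60: print(cv2.boundingRect(c))
E
```

```text
tilt fix w [-0.     0.001  0.   ]
pos [0.6925 0.1587 0.3015] yaw -0.002 tz [-0.    -0.001 -1.   ] shift units [0.04 0.01 1.27]
wz total -0.002
[317.12209292 150.57509985]
(305, 140, 20, 122)
(141, 50, 31, 56)
```

Request:
{"op": "carry_out", "data": {"rows": [{"dx": 0, "dy": 0, "dz": 0.4, "wx": 0, "wy": 0, "wz": 0}, {"dx": 0, "dy": 0, "dz": 0.4, "wx": 0, "wy": 0, "wz": 0}, {"dx": 0, "dy": 0, "dz": 0.47, "wx": 0, "wy": 0, "wz": 0}, {"dx": 0, "dy": 0, "dz": 0, "wx": 0, "wy": 0, "wz": 0}, {"dx": 0, "dy": 0, "dz": 0, "wx": 0, "wy": 0, "wz": 0}]}}

```text
time_s: 51.3
tool_pos: [0.6921, 0.1596, 0.2388]
ee_rot: [0.0, 0.707, 0.707, 0.0]
wrist_force: [-0.7, -0.3, 0.7]
finger_gap: 0.4
grip_force: 0.0
```

Request:
{"op": "carry_out", "data": {"rows": [{"dx": 0, "dy": 0, "dz": 0, "wx": 0, "wy": 0, "wz": 0}, {"dx": 0, "dy": 0, "dz": 0, "wx": 0, "wy": 0, "wz": 0}, {"dx": 0, "dy": 0, "dz": 0, "wx": 0, "wy": 0, "wz": 0}, {"dx": 0, "dy": 0, "dz": 0, "wx": 0, "wy": 0, "wz": 0}, {"dx": 0, "dy": 0, "dz": 0, "wx": 0, "wy": 0, "wz": 0}], "jaw": 1, "force": 30}}

```text
time_s: 51.8
tool_pos: [0.6931, 0.1598, 0.2386]
ee_rot: [0.001, 0.707, 0.707, 0.0]
wrist_force: [0.2, -0.4, 1.6]
finger_gap: 0.098
grip_force: 30.0
```

```bash
python3 - <<'E'
from h import *
p,R=tool(); tilt(); s=bot.read_state(); print(p,s["wrist_force"].round(1),s["finger_gap"])
hx,hz,r=.655,.0605+.003-.019,.193
a0=np.arctan2(p[2]-hz,hx-p[0]); print(a0,np.hypot(hx-p[0],p[2]-hz))
r0=np.hypot(hx-p[0],p[2]-hz)
A=np.linspace(a0,0.0,26); rr=np.linspace(r0,.193,26)
X=hx-rr*np.cos(A); Z=hz+rr*np.sin(A)
for i in range(25): print("%.2f dy %.3f dz %.3f"%(A[i+1],(X[i+1]-X[i])/.05,-(Z[i+1]-Z[i])/.05))
E
```

```text
tilt fix w [ 0.001  0.    -0.   ]
[0.69312172 0.15984314 0.23858063] [ 0.2 -0.4  1.6] 0.09804108615078726
1.7647492380169865 0.19778917384603487
1.69 dy -0.276 dz -0.040
1.62 dy -0.278 dz -0.021
1.55 dy -0.279 dz -0.001
1.48 dy -0.278 dz 0.019
1.41 dy -0.275 dz 0.038
1.34 dy -0.272 dz 0.057
1.27 dy -0.267 dz 0.076
1.20 dy -0.260 dz 0.095
1.13 dy -0.253 dz 0.113
1.06 dy -0.244 dz 0.130
0.99 dy -0.234 dz 0.147
0.92 dy -0.223 dz 0.163
0.85 dy -0.211 dz 0.178
0.78 dy -0.197 dz 0.192
0.71 dy -0.183 dz 0.206
0.64 dy -0.168 dz 0.218
0.56 dy -0.152 dz 0.229
0.49 dy -0.135 dz 0.239
0.42 dy -0.118 dz 0.248
0.35 dy -0.100 dz 0.255
0.28 dy -0.082 dz 0.261
0.21 dy -0.063 dz 0.266
0.14 dy -0.044 dz 0.270
0.07 dy -0.025 dz 0.272
0.00 dy -0.006 dz 0.273
```

Request:
{"op": "carry_out", "data": {"rows": [{"dx": 0, "dy": -0.275, "dz": -0.04, "wx": 0, "wy": 0, "wz": 0}, {"dx": 0, "dy": -0.28, "dz": -0.02, "wx": 0, "wy": 0, "wz": 0}, {"dx": 0, "dy": -0.28, "dz": 0, "wx": 0, "wy": 0, "wz": 0}, {"dx": 0, "dy": -0.28, "dz": 0.02, "wx": 0, "wy": 0, "wz": 0}, {"dx": 0, "dy": -0.275, "dz": 0.04, "wx": 0, "wy": 0, "wz": 0}, {"dx": 0, "dy": -0.27, "dz": 0.055, "wx": 0, "wy": 0, "wz": 0}, {"dx": 0, "dy": -0.265, "dz": 0.075, "wx": 0, "wy": 0, "wz": 0}, {"dx": 0, "dy": -0.26, "dz": 0.095, "wx": 0, "wy": 0, "wz": 0}, {"dx": 0, "dy": -0.255, "dz": 0.115, "wx": 0, "wy": 0, "wz": 0}, {"dx": 0, "dy": -0.245, "dz": 0.13, "wx": 0, "wy": 0, "wz": 0}]}}

```text
time_s: 52.8
tool_pos: [0.56, 0.1586, 0.2168]
ee_rot: [0.003, 0.707, 0.707, 0.001]
wrist_force: [1.8, -3.7, 3.3]
finger_gap: 0.095
grip_force: 30.0
```

Request:
{"op": "carry_out", "data": {"rows": [{"dx": 0, "dy": -0.235, "dz": 0.145, "wx": 0, "wy": 0, "wz": 0}, {"dx": 0, "dy": -0.225, "dz": 0.165, "wx": 0, "wy": 0, "wz": 0}, {"dx": 0, "dy": -0.21, "dz": 0.18, "wx": 0, "wy": 0, "wz": 0}, {"dx": 0, "dy": -0.195, "dz": 0.19, "wx": 0, "wy": 0, "wz": 0}, {"dx": 0, "dy": -0.185, "dz": 0.205, "wx": 0, "wy": 0, "wz": 0}, {"dx": 0, "dy": -0.17, "dz": 0.22, "wx": 0, "wy": 0, "wz": 0}, {"dx": 0, "dy": -0.15, "dz": 0.23, "wx": 0, "wy": 0, "wz": 0}, {"dx": 0, "dy": -0.135, "dz": 0.24, "wx": 0, "wy": 0, "wz": 0}, {"dx": 0, "dy": 0, "dz": 0, "wx": 0, "wy": 0, "wz": 0}]}}

```text
time_s: 53.7
tool_pos: [0.4826, 0.158, 0.1338]
ee_rot: [0.001, 0.707, 0.707, -0.002]
wrist_force: [1.3, -6.1, -4.7]
finger_gap: 0.097
grip_force: 30.0
```

```bash
python3 - <<'E'
from h import *
p,R=tool(); tilt(); s=bot.read_state(); print(p,s["wrist_force"].round(1),s["finger_gap"])
hx,hz=.655,.0605+.003-.019
r0=np.hypot(hx-p[0],p[2]-hz); a0=np.arctan2(p[2]-hz,hx-p[0]); print(a0,r0)
E
```

```text
tilt fix w [-0.001  0.005  0.   ]
[0.48255273 0.15796705 0.13378126] [ 1.3 -6.1 -4.7] 0.09664802547111385
0.47773141551175397 0.19418857880082552
```

Request:
{"op": "carry_out", "data": {"rows": [{"dx": 0, "dy": -0.06, "dz": 0.13, "wx": 0, "wy": 0.003, "wz": 0}, {"dx": 0, "dy": -0.06, "dz": 0.13, "wx": 0, "wy": 0, "wz": 0}, {"dx": 0, "dy": -0.055, "dz": 0.13, "wx": 0, "wy": 0, "wz": 0}, {"dx": 0, "dy": -0.05, "dz": 0.13, "wx": 0, "wy": 0, "wz": 0}, {"dx": 0, "dy": -0.045, "dz": 0.13, "wx": 0, "wy": 0, "wz": 0}, {"dx": 0, "dy": -0.035, "dz": 0.13, "wx": 0, "wy": 0, "wz": 0}, {"dx": 0, "dy": -0.03, "dz": 0.12, "wx": 0, "wy": 0, "wz": 0}, {"dx": 0, "dy": -0.025, "dz": 0.12, "wx": 0, "wy": 0, "wz": 0}, {"dx": 0, "dy": -0.02, "dz": 0.12, "wx": 0, "wy": 0, "wz": 0}, {"dx": 0, "dy": -0.015, "dz": 0.12, "wx": 0, "wy": 0, "wz": 0}, {"dx": 0, "dy": -0.01, "dz": 0.1, "wx": 0, "wy": 0, "wz": 0}, {"dx": 0, "dy": 0, "dz": 0, "wx": 0, "wy": 0, "wz": 0}]}}

```text
time_s: 54.9
tool_pos: [0.4628, 0.158, 0.0665]
ee_rot: [0.001, 0.707, 0.707, -0.001]
wrist_force: [1.8, -7.2, -3.8]
finger_gap: 0.096
grip_force: 30.1
```

Request:
{"op": "carry_out", "data": {"rows": [{"dx": 0, "dy": 0, "dz": 0.06, "wx": 0, "wy": 0, "wz": 0}, {"dx": 0, "dy": 0, "dz": 0.06, "wx": 0, "wy": 0, "wz": 0}, {"dx": 0, "dy": 0, "dz": 0.05, "wx": 0, "wy": 0, "wz": 0}, {"dx": 0, "dy": 0, "dz": 0.05, "wx": 0, "wy": 0, "wz": 0}, {"dx": 0, "dy": 0, "dz": 0.04, "wx": 0, "wy": 0, "wz": 0}, {"dx": 0, "dy": 0, "dz": 0.04, "wx": 0, "wy": 0, "wz": 0}, {"dx": 0, "dy": 0, "dz": 0.03, "wx": 0, "wy": 0, "wz": 0}, {"dx": 0, "dy": 0, "dz": 0, "wx": 0, "wy": 0, "wz": 0}]}}

```text
time_s: 55.7
tool_pos: [0.4616, 0.158, 0.05]
ee_rot: [-0.0, 0.707, 0.707, -0.002]
wrist_force: [-2.9, -7.4, 0.2]
finger_gap: 0.098
grip_force: 30.1
```

Request:
{"op": "carry_out", "data": {"rows": [{"dx": 0, "dy": 0, "dz": 0.03, "wx": 0, "wy": 0, "wz": 0}, {"dx": 0, "dy": 0, "dz": 0.03, "wx": 0, "wy": 0, "wz": 0}, {"dx": 0, "dy": 0, "dz": 0, "wx": 0, "wy": 0, "wz": 0}, {"dx": 0, "dy": 0, "dz": 0, "wx": 0, "wy": 0, "wz": 0}]}}

```text
time_s: 56.1
tool_pos: [0.4616, 0.158, 0.0481]
ee_rot: [-0.001, 0.707, 0.707, -0.003]
wrist_force: [-6.4, -9.1, 7.5]
finger_gap: 0.097
grip_force: 30.1
```

Request:
{"op": "carry_out", "data": {"rows": [{"dx": 0, "dy": 0, "dz": 0.02, "wx": 0, "wy": 0, "wz": 0}, {"dx": 0, "dy": 0, "dz": 0.02, "wx": 0, "wy": 0, "wz": 0}, {"dx": 0, "dy": 0, "dz": 0, "wx": 0, "wy": 0, "wz": 0}]}}

```text
time_s: 56.4
tool_pos: [0.4617, 0.158, 0.0478]
ee_rot: [-0.001, 0.707, 0.707, -0.003]
wrist_force: [-12.6, -10.1, 18.3]
finger_gap: 0.098
grip_force: 30.1
```

Request:
{"op": "carry_out", "data": {"rows": [{"dx": 0, "dy": 0, "dz": 0, "wx": 0, "wy": 0, "wz": 0}, {"dx": 0, "dy": 0, "dz": 0, "wx": 0, "wy": 0, "wz": 0}, {"dx": 0, "dy": 0, "dz": 0, "wx": 0, "wy": 0, "wz": 0}, {"dx": 0, "dy": 0, "dz": -0.4, "wx": 0, "wy": 0, "wz": 0}, {"dx": 0, "dy": 0, "dz": -0.7, "wx": 0, "wy": 0, "wz": 0}, {"dx": 0, "dy": 0, "dz": -0.8, "wx": 0, "wy": 0, "wz": 0}, {"dx": 0, "dy": 0, "dz": -0.8, "wx": 0, "wy": 0, "wz": 0}, {"dx": 0, "dy": 0, "dz": -0.3, "wx": 0, "wy": 0, "wz": 0}], "jaw": 0.4}}

```text
time_s: 57.2
tool_pos: [0.4654, 0.1604, 0.2008]
ee_rot: [0.001, 0.707, 0.707, 0.004]
wrist_force: [-0.1, 0.6, 0.2]
finger_gap: 0.301
grip_force: 0.0
```

Request:
{"op": "carry_out", "data": {"rows": [{"dx": 0.7, "dy": 0.05, "dz": 0, "wx": 0, "wy": 0, "wz": 0}, {"dx": 0.7, "dy": 0.05, "dz": 0, "wx": 0, "wy": 0, "wz": 0}, {"dx": 0.7, "dy": 0.05, "dz": 0, "wx": 0, "wy": 0, "wz": 0}, {"dx": 0.7, "dy": 0.05, "dz": 0, "wx": 0, "wy": 0, "wz": 0}, {"dx": 0.68, "dy": 0.05, "dz": 0, "wx": 0, "wy": 0, "wz": 0}, {"dx": 0, "dy": 0, "dz": 0, "wx": 0, "wy": 0, "wz": -0.14}, {"dx": 0, "dy": 0, "dz": 0, "wx": 0, "wy": 0, "wz": 0}, {"dx": 0, "dy": 0, "dz": 0, "wx": 0, "wy": 0, "wz": 0}], "jaw": 0.2}}

```text
time_s: 58.0
tool_pos: [0.4754, 0.3334, 0.1953]
ee_rot: [-0.001, 0.657, 0.754, 0.0]
wrist_force: [0.0, -0.2, 0.1]
finger_gap: 0.4
grip_force: 0.0
```

```bash
python3 - <<'E'
from h import *
tilt(); go([.4745,.3324,.0874],.14)
im=vision.read_camera("top")[:,:,::-1]; cv2.imwrite("pics/t2.png",im)
m=vision.camera_model("scene"); im=vision.read_camera("scene")[:,:,::-1]; cv2.imwrite("pics/s3.png",cv2.resize(im[130:260,150:450],None,fx=2.6,fy=2.6,interpolation=2))
E
```

```text
tilt fix w [-0.001 -0.002  0.   ]
pos [0.4754 0.3334 0.1953] yaw 0.137 tz [-0.001  0.002 -1.   ] shift units [-0.02 -0.02  2.16]
wz total -0.003
```

View pics/s3.png

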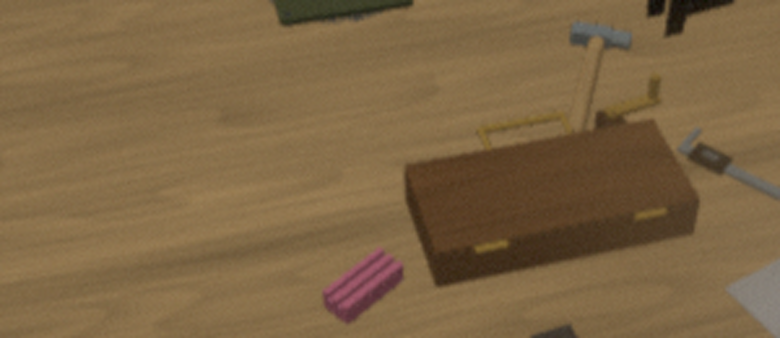

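The lid is shut at crop (550,190), with the latch still aside at (635,100) and the hammer and caliper in place. Next is the latch.

Request:
{"op": "carry_out", "data": {"rows": [{"dx": -0.02, "dy": -0.02, "dz": 0.5, "wx": 0, "wy": 0, "wz": 0}, {"dx": 0, "dy": 0, "dz": 0.5, "wx": 0, "wy": 0, "wz": 0}, {"dx": 0, "dy": 0, "dz": 0.5, "wx": 0, "wy": 0, "wz": 0}, {"dx": 0, "dy": 0, "dz": 0.5, "wx": 0, "wy": 0, "wz": 0}, {"dx": 0, "dy": 0, "dz": 0.16, "wx": 0, "wy": 0, "wz": 0}, {"dx": 0, "dy": 0, "dz": 0, "wx": 0, "wy": 0, "wz": 0}, {"dx": 0, "dy": 0, "dz": 0, "wx": 0, "wy": 0, "wz": 0}]}}

```text
time_s: 58.8
tool_pos: [0.4757, 0.333, 0.0898]
ee_rot: [-0.0, 0.656, 0.754, 0.002]
wrist_force: [0.5, 0.1, 0.3]
finger_gap: 0.4
grip_force: 0.0
```

Request:
{"op": "carry_out", "data": {"rows": [{"dx": 0, "dy": 0, "dz": 0, "wx": 0, "wy": 0, "wz": 0}, {"dx": 0, "dy": 0, "dz": 0, "wx": 0, "wy": 0, "wz": 0}, {"dx": 0, "dy": 0, "dz": 0, "wx": 0, "wy": 0, "wz": 0}, {"dx": 0, "dy": 0, "dz": 0, "wx": 0, "wy": 0, "wz": 0}], "jaw": 1, "force": 15}}

```text
time_s: 59.2
tool_pos: [0.4752, 0.3331, 0.0892]
ee_rot: [-0.001, 0.656, 0.755, 0.002]
wrist_force: [-0.8, -0.0, 2.1]
finger_gap: 0.145
grip_force: 15.0
```

```bash
python3 - <<'E'
from h import *
tilt(); go([.4745,.3324,.0874],.14); s=bot.read_state(); print(s["wrist_force"].round(1),s["finger_gap"],s["joint_positions"].round(2))
E
```

```text
tilt fix w [ 0.001 -0.003  0.   ]
pos [0.4752 0.3331 0.0892] yaw 0.139 tz [ 0.001  0.003 -1.   ] shift units [-0.01 -0.02  0.03]
wz total -0.001
[-0.8 -0.   2.1] 0.14464255261488618 [0.52 0.08 1.92 0.   1.14 0.38]
```

Request:
{"op": "carry_out", "data": {"rows": [{"dx": -0.012, "dy": 0.178, "dz": 0, "wx": 0, "wy": 0, "wz": 0.146}, {"dx": -0.012, "dy": 0.178, "dz": 0, "wx": 0, "wy": 0, "wz": 0.146}, {"dx": -0.012, "dy": 0.178, "dz": 0, "wx": 0, "wy": 0, "wz": 0.146}, {"dx": -0.012, "dy": 0.178, "dz": 0, "wx": 0, "wy": 0, "wz": 0.146}, {"dx": -0.012, "dy": 0.178, "dz": 0, "wx": 0, "wy": 0, "wz": 0.146}, {"dx": -0.012, "dy": 0.178, "dz": 0, "wx": 0, "wy": 0, "wz": 0.146}]}}

```text
time_s: 59.8
tool_pos: [0.5247, 0.3184, 0.0891]
ee_rot: [-0.002, 0.915, 0.402, 0.001]
wrist_force: [-2.7, 1.7, 2.4]
finger_gap: 0.147
grip_force: 15.0
```

Request:
{"op": "carry_out", "data": {"rows": [{"dx": -0.012, "dy": 0.178, "dz": 0, "wx": 0, "wy": 0, "wz": 0.146}, {"dx": -0.012, "dy": 0.178, "dz": 0, "wx": 0, "wy": 0, "wz": 0.146}, {"dx": -0.012, "dy": 0.178, "dz": 0, "wx": 0, "wy": 0, "wz": 0.146}, {"dx": -0.012, "dy": 0.178, "dz": 0, "wx": 0, "wy": 0, "wz": 0.146}, {"dx": -0.012, "dy": 0.178, "dz": 0, "wx": 0, "wy": 0, "wz": 0.146}, {"dx": 0, "dy": 0, "dz": 0, "wx": 0, "wy": 0, "wz": 0}]}}

```text
time_s: 60.4
tool_pos: [0.5445, 0.2789, 0.0891]
ee_rot: [-0.002, 0.999, 0.052, -0.0]
wrist_force: [-3.0, 0.8, 3.4]
finger_gap: 0.144
grip_force: 15.0
```

```bash
python3 - <<'E'
from h import *
p,_=tool(); s=bot.read_state(); print(p,s["wrist_force"].round(1),s["finger_gap"],"theta",np.arctan2(p[1]-.272,p[0]-.4825),np.hypot(p[1]-.272,p[0]-.4825)); tilt()
E
```

```text
[0.54453628 0.27889762 0.08905309] [-3.   0.8  3.4] 0.14423440285322536 theta 0.11073209166760913 0.06241856647839331
tilt fix w [-0.003 -0.     0.   ]
```

Request:
{"op": "carry_out", "data": {"rows": [{"dx": 0, "dy": 0.06, "dz": 0, "wx": 0, "wy": 0, "wz": 0.04}, {"dx": 0, "dy": 0.05, "dz": 0, "wx": 0, "wy": 0, "wz": 0.04}, {"dx": 0, "dy": 0, "dz": 0, "wx": 0, "wy": 0, "wz": 0}, {"dx": 0, "dy": 0, "dz": 0, "wx": 0, "wy": 0, "wz": 0}]}}

```text
time_s: 60.8
tool_pos: [0.5449, 0.2744, 0.089]
ee_rot: [-0.002, 1.0, 0.013, 0.0]
wrist_force: [-4.5, 2.7, 4.2]
finger_gap: 0.141
grip_force: 15.0
```

Request:
{"op": "carry_out", "data": {"rows": [{"dx": 0, "dy": 0, "dz": 0, "wx": 0, "wy": 0, "wz": 0}, {"dx": 0, "dy": 0, "dz": 0, "wx": 0, "wy": 0, "wz": 0}, {"dx": 0, "dy": 0, "dz": 0, "wx": 0, "wy": 0, "wz": 0}, {"dx": 0, "dy": 0, "dz": -0.5, "wx": 0, "wy": 0, "wz": 0}, {"dx": 0, "dy": 0, "dz": -0.8, "wx": 0, "wy": 0, "wz": 0}, {"dx": 0, "dy": 0, "dz": -0.9, "wx": 0, "wy": 0, "wz": 0}, {"dx": 0, "dy": 0, "dz": -0.9, "wx": 0, "wy": 0, "wz": 0}, {"dx": -0.8, "dy": 0, "dz": -0.5, "wx": 0, "wy": 0, "wz": 0}, {"dx": -0.8, "dy": 0, "dz": 0, "wx": 0, "wy": 0, "wz": 0}, {"dx": -0.8, "dy": 0, "dz": 0, "wx": 0, "wy": 0, "wz": 0}, {"dx": 0, "dy": 0, "dz": 0, "wx": 0, "wy": 0, "wz": 0}, {"dx": 0, "dy": 0, "dz": 0, "wx": 0, "wy": 0, "wz": 0}], "jaw": 0.3}}

```text
time_s: 62.0
tool_pos: [0.4249, 0.27, 0.2683]
ee_rot: [-0.001, 1.0, 0.013, 0.001]
wrist_force: [0.4, 0.6, 0.3]
finger_gap: 0.351
grip_force: 0.0
```

```bash
python3 - <<'E'
from h import *
s=bot.read_state(); print(s["tool_pos"],s["time_s"])
a=vision.read_camera("top")[:,:,::-1][60:320,80:520]; b=vision.read_camera("scene")[:,:,::-1][120:270,160:460]
cv2.imwrite("pics/fin.png",np.vstack([cv2.resize(a,(500,295),interpolation=2),cv2.resize(b,(500,250),interpolation=2)]))
E
```

```text
[0.42485009 0.27003823 0.26831706] 62.0
```

View pics/fin.png

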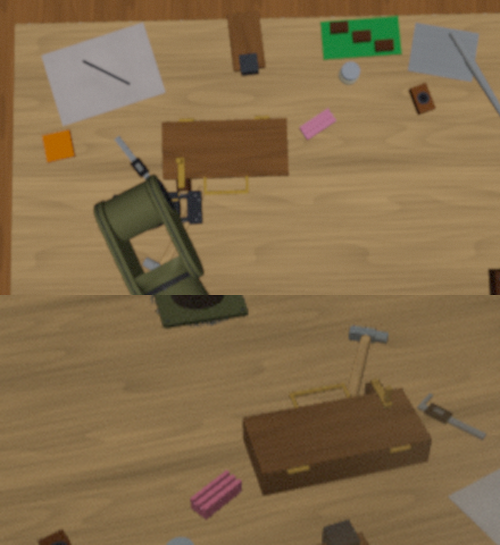

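The lid is shut with the latch back over it (top part (181,170), scene part (380,390)). The dies are gone from the bench, and the jar, hammer, caliper and look-alikes haven't moved. I'll hand it in.

```bash
python3 -c "
from plant import bot
print(bot.sign_off())"
```

```text
the job is handed in; nothing more can be done
None
```

All four dies are in their own pockets, the lid is shut with the latch swung back over it, and the jar, hammer and caliper were left untouched; the job was handed in at about 62 s of the 210 s, and no verdict was returned.

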